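Tamp the transformers level in their bin

TASK

Two of the five potted transformer blocks in the parts bin are riding up on the bevels of their neighbours. Take the flat-footed tamper from its sloped rest and press them down with its foot until all five blocks lie flat on the bin's floor, their tops level, then put the tamper back in the rest, foot fully down on the sloping seat. Touch the blocks only with the tamper, and leave the other things on the bench where they are.

Things in the scene. Friction and masses are not known exactly. Their poses are not given: they have to be found in the camera images.
- tamper_mid (a point): Loose tamper, 0.5 kg: steel foot 85 (x) x 58 (y) x 12 mm, collar 50 x 38 mm up to 22 mm, wooden bar handle 34 (x) x 24 (y) mm up to 140 mm above the underside. Point: on the handle's centre line, 70 mm above the foot's underside; z up the handle, square to the foot. At the start it stands on the seat of its rest, z leaning 30 degrees from vertical towards the robot, axes parallel to the seat's.
- seat: Sloping seat of the tamper's rest, a grey sheet stand fixed to the bench. Origin: middle of the seat's surface, 44 mm over the bench; z its normal, 30 degrees from vertical; x uphill. Seat 110 (x) x 84 (y) mm. Low lip: inner face at x = -44 mm, 10 mm high; side lips: inner faces y = +-34 mm, 8 mm high; none uphill. The tamper sits axes parallel, foot centre about x = -1 mm, y = 0.
- bin: Grey open-topped parts bin fixed to the bench. Origin: centre of its underside, on the bench; z up. Inner size 108 (x) x 254 (y) mm, walls 5 mm, rim flange to 65 (x) and 138 (y) mm from the centre, inner floor 5 mm and rim 80 mm above the bench. Five blocks lie in it in a row along y. A block flat on the floor has its centre 23 mm and its top 41 mm above the bin's origin.
- block1_mid (a point): Centre (half-way up) of a loose black potted transformer block, 0.3 kg, 100 (x, across the bin) x 50 (y) x 36 mm, z up, its four long edges bevelled (6 x 13 mm); at the -y end, on the floor at the start.
- block2_mid (a point): Centre (half-way up) of a loose black potted transformer block, 0.3 kg, 100 (x, across the bin) x 50 (y) x 36 mm, z up, its four long edges bevelled (6 x 13 mm); between block1 and block3, riding about 17 mm high on their bevels at the start. Pressed straight down (5 to 20 N) it pushes its neighbours 3 to 7 mm aside and drops on to the floor.
- block3_mid (a point): Centre (half-way up) of a loose black potted transformer block, 0.3 kg, 100 (x, across the bin) x 50 (y) x 36 mm, z up, its four long edges bevelled (6 x 13 mm); in the middle, on the floor at the start.
- block4_mid (a point): Centre (half-way up) of a loose black potted transformer block, 0.3 kg, 100 (x, across the bin) x 50 (y) x 36 mm, z up, its four long edges bevelled (6 x 13 mm); between block3 and block5, riding about 17 mm high on their bevels at the start. Pressed straight down (5 to 20 N) it pushes its neighbours 3 to 7 mm aside and drops on to the floor.
- block5_mid (a point): Centre (half-way up) of a loose black potted transformer block, 0.3 kg, 100 (x, across the bin) x 50 (y) x 36 mm, z up, its four long edges bevelled (6 x 13 mm); at the +y end, on the floor at the start.

How it is judged:
By the outcome, as a careful person would: the job done as asked, in the order asked, and still so for the second after the job is handed in, with the robot touching nothing.
It also fails if it takes over 51 s, if anything falls off the work surface, if the arm or the gripper's body presses on something with over 40 N, if the wrist force passes 120 N, or if a joint passes its speed limit or range.

ROBOT

A 6-joint arm with a two-finger parallel gripper is mounted at the origin on a cart in front of the work surface, level with it; the furniture and walls round the work are solid. World frame = base frame: x ahead of the robot, y to its left, z up, the work surface at z = 0. Lengths are in m, angles in rad, forces in N, time in s.
With the tool pointing down it reaches from about 0.325 to 0.9 m from the base axis. Payload 6.1 kg.
Tool frame: the origin (TCP) lies between the finger pads; the fingertips stand 17 mm ahead of it and the grasp point (between the pads) lies 2 mm behind it; z points along the fingers, y is the direction in which the jaws open and shut (so a half turn about z gives the same grasp; the last joint's range is limited). The gripper opens to 87 mm and grips with 3 to 60 N. Pads are 19 mm wide; open, the fingers measure 117 mm over their backs; the gripper's body (75 mm by 190 mm) begins 51 mm behind the grasp point.
Start: joints at [-1.277, 0.22, 1.526, -0, 1.395, -0.126], TCP at [0.255, -0.571, 0.206] pointing down, gripper open.
Joint ranges: [-2.98, 2.98], [-0.91, 2.08], [0.09, 2.57], [-1.24, 4.39], [0.2, 2.65], [-2.68, 2.68]. Speed limits (rad/s): [2.57, 2.57, 3.01, 3.14, 3.14, 3.14].

INTERFACE

Orientations are given as a rotation vector (axis times angle).
In Python, from rig import arm gives the robot as it stands.
- The arm moves only by the tool apply_moves, never from a script. Its argument "rows" is a list of rows, each an object of numbers: "x", "y", "z": the shift along the tool's x, y, z scaled (see below); "wx", "wy", "wz": the turn, a rotation vector about the tool's x, y, z scaled (see below); "gripper": the closure, from 0 (fully open) to 1 (shut). In form: [{"x": .., "y": .., "z": .., "wx": .., "wy": .., "wz": .., "gripper": ..}, ...]. A call has 1 to 5 rows; each row shifts and turns the pose as measured when the row begins, along the tool's axes as they then stand; what a row does not reach is not made up. The controller multiplies each number of a shift by 100 mm and each number of a turn by 180 degrees. A row lasts 1/12 s, in which the tool goes at most 41.7 mm and 7.16 degrees, less where a joint would pass 70% of its speed; a pose out of reach is approached as far as the arm can. A call with a number of a shift or a turn outside -1 to 1 is refused whole. A call with a gripper value outside its range is refused whole. The fingers move at their own pace and stop on an object; "squeeze" is the grip in N (left out, the last holds). Time passes only in rows, so rows that do not move let the fingers close. It gives the time, the measured TCP pose, the force and the opening at its end, in the units of the state.
- arm.observe(): the state, without advancing time (a new reading comes with each control period).
- arm.capture(name): name is "scene" or "top" or "wrist"; returns the picture (400x640x3 uint8, red, green, blue); there is no depth.
- arm.calibration(name): a dict with "mtx" (3x3 intrinsics, pixels), "k1" (the pictures are not rectified: a ray, as slopes to the right and down, at radius r is drawn at 1 + k1 r^2 times it, then the intrinsics apply), "view" (4x4, takes a point from world to camera coordinates); the wrist camera has in their place "mount" (4x4, takes a point from camera to tool coordinates, whose origin is the TCP and whose axes are the flange's). Camera axes: x right, y up, looking along -z (the intrinsics and any distortion apply to the point x, -y, -z); pixel columns grow to the right and rows downward; lengths in m; the calibration is good to about 2 mm. A picture is of the moment at which its call begins: read the wrist's pose just before it. calibration takes no time and is no camera call.
- arm.hand_in(): hands the job in, once; it reports no verdict.
Trained networks look in the newest picture that a camera, given by its name, has taken for a name from the list of things; names that differ only in an ending like _2 or _b are one class to them, and where a whole thing is asked for, a point or a joint stands for the part that bears it (a point fixed in the world has none). Each returns a list of dicts, best first, with "confidence" (0 to 1); they miss things now and then, are a little off and sometimes report something else, mostly with a low value. They report only what shows in the picture. A call takes as long as a camera call.
- arm.search_frame(camera, name): "centre" ([x, y, z] in m, in world coordinates, good to about 4 mm: the middle of the surface that is visible of it).
The state is a dict: "t": time; "joint_pos": joint angles; "joint_vel": joint speeds; "joint_efforts": joint torques, N m; "tool_pos": TCP position; "ee_rot": TCP orientation; "force": force on the tool from outside, world axes, zero at the start; "ft_torque": the same for the moment, N m; "finger_gap": finger opening in m.
Only numpy, scipy, OpenCV 4.12 (cv2) and the standard library are available. Lean on these libraries where they do the work, as an engineer would, in place of code of your own. Each camera call takes 0.05 s, during which the arm holds its last target. There are 200 camera calls.

## Working session

There is one attempt and no reset: what is moved stays moved. The work goes in short steps, Python scripts to look and compute and a tool call to move; the robot and the scene stay as the last step left them, time stands still between calls to the robot, and variables do not carry over. Pictures are saved under pics/ and viewed, about 8 in all and at most 12, crops included, and the job is handed in when it is done.

Besides the shell and the picture viewer there is one more tool, called after "Call:" as name(argument=value, ...), one argument or row to a line, values as JSON. apply_moves: Moves the arm, as the interface text tells. Its arguments: {"type":"object","properties":{"rows":{"type":"array"},"squeeze":{"type":"number"}},"required":["rows"]}

```bash
mkdir -p pics; ls; cat > h.py <<'E'
import numpy as np, cv2
from scipy.spatial.transform import Rotation as R
from rig import arm
def snap(cam,fn):
    im=arm.capture(cam); cv2.imwrite('pics/'+fn,im[:,:,::-1]); return im
def view(cam):
    c=arm.calibration(cam)
    if 'view' in c: return c, np.array(c['view'])
    s=arm.observe(); T=np.eye(4); T[:3,:3]=R.from_rotvec(s['ee_rot']).as_matrix(); T[:3,3]=s['tool_pos']
    return c, np.linalg.inv(T@np.array(c['mount']))
def proj(cam,P):
    c,V=view(cam); p=(V[:3,:3]@np.atleast_2d(P).T).T+V[:3,3]
    s=np.c_[p[:,0]/-p[:,2],-p[:,1]/-p[:,2]]; r2=(s**2).sum(1,keepdims=True); s=s*(1+c['k1']*r2)
    K=np.array(c['mtx']); return np.c_[s,np.ones(len(s))]@K[:2].T
def onplane(cam,px,z):
    c,V=view(cam); K=np.array(c['mtx']); out=[]
    for u in np.atleast_2d(px):
        d=np.linalg.solve(K,[u[0],u[1],1])[:2]; s=d.copy()
        for _ in range(20): s=d/(1+c['k1']*(s@s))
        w=V[:3,:3].T@np.array([s[0],-s[1],-1]); o=-V[:3,:3].T@V[:3,3]
        out.append(o+w*(z-o[2])/w[2])
    return np.array(out)
def move(target_pos,target_R):
    s=arm.observe(); Rt=R.from_rotvec(s['ee_rot'])
    d=Rt.inv().apply(np.array(target_pos)-s['tool_pos'])/0.1
    w=(Rt.inv()*target_R).as_rotvec()/np.pi
    print('shift',d.round(3),'turn',w.round(4))
E
python3 - <<'E'
from h import *
for c in ('scene','top'):
    snap(c,c+'0.png')
    for n in ('tamper_mid','seat','bin','block1_mid','block2_mid','block3_mid','block4_mid','block5_mid'):
        print(c,n,[(np.round(d['centre'],3).tolist(),round(d['confidence'],2)) for d in arm.search_frame(c,n)][:5])
print(arm.observe())
E
```

```text
pics
scene tamper_mid [([0.489, -0.425, 0.069], 0.58)]
scene seat [([0.503, -0.443, 0.046], 0.79)]
scene bin [([0.535, -0.112, 0.064], 0.87)]
scene block1_mid []
scene block2_mid [([0.511, -0.133, 0.054], 0.52)]
scene block3_mid [([0.506, -0.049, 0.053], 0.63)]
scene block4_mid [([0.508, -0.05, 0.054], 0.82)]
scene block5_mid []
top tamper_mid [([0.483, -0.401, 0.075], 0.61)]
top seat [([0.528, -0.39, 0.057], 0.61)]
top bin [([0.497, -0.061, 0.078], 0.64)]
top block1_mid [([0.479, -0.172, 0.039], 0.94)]
top block2_mid [([0.485, -0.126, 0.055], 0.87)]
top block3_mid [([0.484, -0.079, 0.042], 0.7)]
top block4_mid [([0.481, -0.034, 0.058], 0.92)]
top block5_mid [([0.482, 0.015, 0.039], 0.77)]
{'t': 0.9, 'joint_pos': array([-1.27711903e+00,  2.20385017e-01,  1.52648310e+00,  8.49849258e-06,
        1.39469345e+00, -1.26091414e-01]), 'joint_vel': array([ 1.06801074e-03,  8.12072354e-05,  3.32322734e-04, -1.08571241e-03,
       -1.82937208e-03, -2.05377958e-03]), 'joint_efforts': array([-8.99306015e-04, -4.94552994e+01, -3.87719679e+01,  6.99141948e-02,
        4.65695083e-02, -1.31167423e-05]), 'tool_pos': array([ 0.25472397, -0.57074266,  0.20565589]), 'ee_rot': array([3.07262133e+00, 6.54532170e-01, 1.71833657e-05]), 'force': array([0.61004611, 0.09670673, 1.04362784]), 'ft_torque': array([-0.01675208,  0.0049814 ,  0.02872923]), 'finger_gap': 0.08697315142001198}
```

View pics/top0.png

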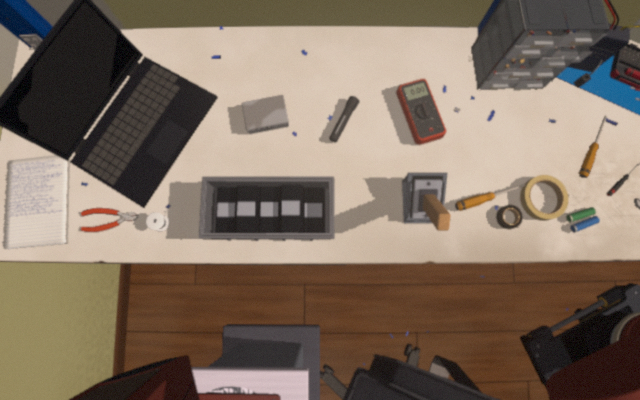

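View pics/scene0.png

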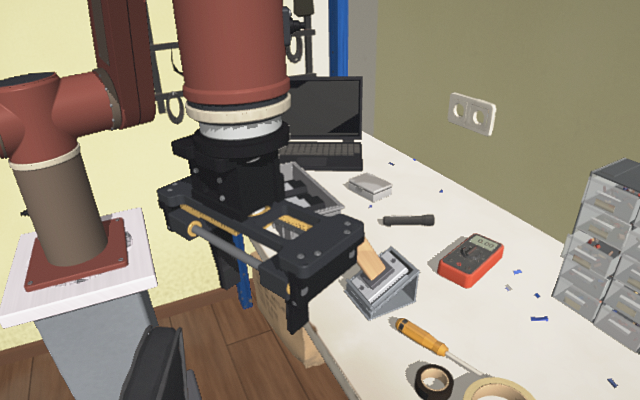

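The top view has the bin at px (202–334, 178–240) and the rest at about (425,198), with the tamper handle leaning toward the robot and its end at (443,222). I'll zoom in on both.

```bash
python3 - <<'E'
from h import *
im=cv2.imread('pics/top0.png')
a=cv2.resize(im[160:260,195:345],None,fx=5,fy=5,interpolation=cv2.INTER_CUBIC)[:, :750]
b=cv2.resize(im[160:240,390:470],None,fx=5,fy=5,interpolation=cv2.INTER_CUBIC)
a=a[50:430]; b=cv2.resize(im[163:239,392:464],(360,380),interpolation=cv2.INTER_CUBIC)
cv2.imwrite('pics/c1.png',np.hstack([cv2.resize(a[:,:],(440,380*440//750)).copy() if 0 else a[:, :]])[:, :])
cv2.imwrite('pics/c.png',np.vstack([a[:300],np.hstack([b,b*0])[:300,:750] if 0 else np.pad(b[:300],((0,0),(0,390),(0,0)))]))
E
```

```text
(no output)
```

View pics/c.png

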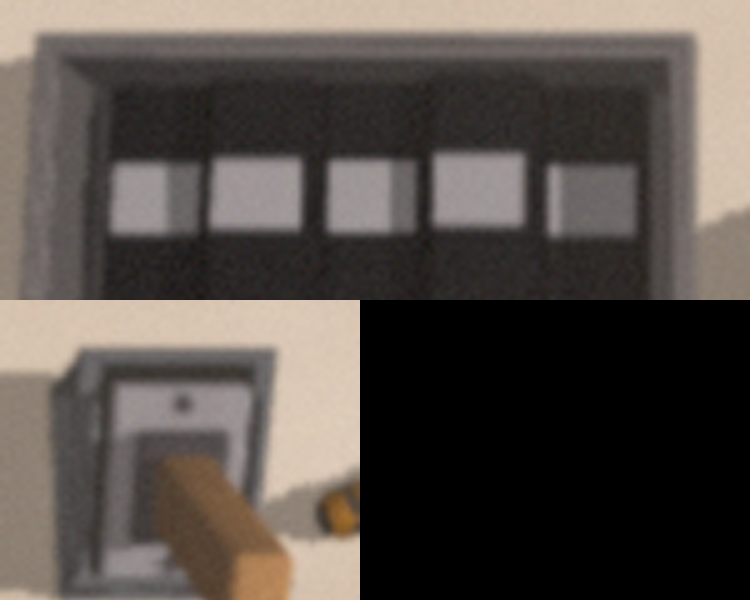

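```bash
cat >> h.py <<'E'
def seatT(x,y,yaw):
    # tamper z (normal) leans 30deg toward -x(rotated)
    return R.from_euler('z',yaw)*R.from_euler('y',-30,degrees=True), np.array([x,y,0.044])
E
python3 - <<'E'
from h import *
from scipy.optimize import least_squares
M=np.array([[41.5,29,12],[41.5,-29,12],[16,12,140],[16,-12,140]])/1000
px=np.array([[414.4,179.3],[442.4,179.8],[439,214],[450,214.2]])
f=lambda p:(proj('top',seatT(*p)[0].apply(M)+seatT(*p)[1])-px).ravel()
r=least_squares(f,[.5,-.4,0]); print(r.x,r.fun.round(1))
# bin
print(onplane('top',[[202.6,177],[333.8,177],[202,239.5],[334,239.5]],.08).round(4))
im=cv2.imread('pics/top0.png')
# block tops (left/right edges)
for z,c in ((.041,[229,205]),(.058,[246,205]),(.041,[269.5,205]),(.058,[291,205]),(.041,[313.5,205])): print(onplane('top',c,z).round(3))
q,t=seatT(*r.x)
print('mid',q.apply([-.001,0,.07])+t, 'top',q.apply([-.001,0,.14])+t)
E
```

```text
[ 0.50933047 -0.41334768 -0.00413213] [ 0.3  0.8 -0.2  0.5 -1.1 -0.5  1.  -0.6]
[[ 0.5454  0.058   0.08  ]
 [ 0.5449 -0.2153  0.08  ]
 [ 0.4152  0.0519  0.08  ]
 [ 0.4155 -0.2148  0.08  ]]
[[0.493 0.009 0.041]]
[[ 0.49  -0.031  0.058]]
[[ 0.493 -0.078  0.041]]
[[ 0.49  -0.126  0.058]]
[[ 0.493 -0.173  0.041]]
mid [ 0.47346475 -0.41319948  0.10412178] top [ 0.43846505 -0.41305485  0.16474356]
```

```bash
cat >> h.py <<'E'
import json
def plan(pos,Rt,g,vmax=.04,wmax=7.0,nmax=10):
    s=arm.observe(); p=np.array(s['tool_pos']); q=R.from_rotvec(s['ee_rot']); pos=np.array(pos)
    print('t',round(s['t'],2),'p',p.round(4),'F',s['force'].round(1),'gap',round(s['finger_gap'],4))
    w=(q.inv()*Rt).as_rotvec(); d=pos-p
    n=max(1,int(np.ceil(max(np.linalg.norm(d)/vmax,np.degrees(np.linalg.norm(w))/wmax))))
    print('n',n,'dist',np.linalg.norm(d).round(4),'ang',np.degrees(np.linalg.norm(w)).round(2))
    rows=[]
    for i in range(min(n,nmax)):
        qi=q*R.from_rotvec(w*i/n); a=qi.inv().apply(d/n)/.1; b=w/n/np.pi
        rows.append(dict(zip(['x','y','z','wx','wy','wz'],[float(v) for v in np.r_[a.round(3),b.round(4)]]),gripper=g))
    for r in rows: print(json.dumps(r))
def tool_for(qt): return qt*R.from_euler('x',np.pi)  # tool axes over tamper axes
SEAT=(0.509,-0.413,0.0)
def on_seat(h,back=0,seat=None):
    q,t=seatT(*(seat or SEAT)); return q.apply([-.001,0,h-.002+back])+t, tool_for(q)
E
python3 - <<'E'
from h import *
p,q=on_seat(.110,.09); print(p,q.as_matrix().round(2)); plan(p,q,0.)
E
```

```text
[ 0.40913397 -0.413       0.21497303] [[ 0.87 -0.    0.5 ]
 [ 0.   -1.   -0.  ]
 [ 0.5   0.   -0.87]]
t 0.9 p [ 0.2547 -0.5707  0.2057] F [0.6 0.1 1. ] gap 0.087
n 6 dist 0.2209 ang 38.28
{"x": 0.342, "y": -0.135, "z": -0.016, "wx": -0.0058, "wy": 0.0274, "wz": 0.0218, "gripper": 0.0}
{"x": 0.332, "y": -0.158, "z": 0.011, "wx": -0.0058, "wy": 0.0274, "wz": 0.0218, "gripper": 0.0}
{"x": 0.319, "y": -0.181, "z": 0.036, "wx": -0.0058, "wy": 0.0274, "wz": 0.0218, "gripper": 0.0}
{"x": 0.302, "y": -0.203, "z": 0.059, "wx": -0.0058, "wy": 0.0274, "wz": 0.0218, "gripper": 0.0}
{"x": 0.281, "y": -0.224, "z": 0.08, "wx": -0.0058, "wy": 0.0274, "wz": 0.0218, "gripper": 0.0}
{"x": 0.257, "y": -0.244, "z": 0.099, "wx": -0.0058, "wy": 0.0274, "wz": 0.0218, "gripper": 0.0}
```

Call:
apply_moves(
  rows=[
    {"x": 0.342,"y": -0.135,"z": -0.016,"wx": -0.006,"wy": 0.027,"wz": 0.022,"gripper": 0},
    {"x": 0.332,"y": -0.158,"z": 0.011,"wx": -0.006,"wy": 0.027,"wz": 0.022,"gripper": 0},
    {"x": 0.319,"y": -0.181,"z": 0.036,"wx": -0.006,"wy": 0.027,"wz": 0.022,"gripper": 0},
    {"x": 0.302,"y": -0.203,"z": 0.059,"wx": -0.006,"wy": 0.027,"wz": 0.022,"gripper": 0},
    {"x": 0.281,"y": -0.224,"z": 0.08,"wx": -0.006,"wy": 0.027,"wz": 0.022,"gripper": 0},
  ],
)

```text
t: 1.32
tool_pos: [0.3874, -0.4419, 0.215]
ee_rot: [3.055, 0.078, 0.694]
force: [0.9, 1.0, 0.4]
finger_gap: 0.0865
```

```bash
python3 - <<'E'
from h import *
p,q=on_seat(.110,.09);plan(p,q,0.)
E
```

```text
t 1.32 p [ 0.3874 -0.4419  0.215 ] F [0.9 1.  0.4] gap 0.0865
n 1 dist 0.0361 ang 5.24
{"x": 0.21, "y": -0.278, "z": 0.095, "wx": -0.0017, "wy": 0.0244, "wz": 0.0159, "gripper": 0.0}
```

Call:
apply_moves(
  rows=[
    {"x": 0.21,"y": -0.278,"z": 0.095,"wx": -0.002,"wy": 0.024,"wz": 0.016,"gripper": 0},
    {"x": 0,"y": 0,"z": 0,"gripper": 0},
  ],
)

```text
schema error: expected keys x, y, z, wx, wy, wz, gripper
```

```bash
python3 - <<'E'
from h import *
p,q=on_seat(.110,.09);plan(p,q,0.)
snap('wrist','w1.png')
qq,t=seatT(*SEAT)
M=np.array([[41.5,29,12],[41.5,-29,12],[-43.5,29,12],[-43.5,-29,12],[16,12,140],[16,-12,140],[-18,12,140],[-18,-12,140]])/1000
u=proj('wrist',qq.apply(M)+t); print(u.round(0).tolist())
im=cv2.imread('pics/w1.png')
for a in u: cv2.circle(im,tuple(int(v) for v in a),3,(0,0,255),1)
cv2.imwrite('pics/w1o.png',im)
E
```

```text
t 1.32 p [ 0.3874 -0.4419  0.215 ] F [0.9 1.  0.4] gap 0.0865
n 1 dist 0.0361 ang 5.24
{"x": 0.21, "y": -0.278, "z": 0.095, "wx": -0.0017, "wy": 0.0244, "wz": 0.0159, "gripper": 0.0}
[[270.0, 103.0], [327.0, 106.0], [269.0, 183.0], [323.0, 186.0], [269.0, 151.0], [303.0, 153.0], [269.0, 198.0], [302.0, 200.0]]
```

View pics/w1o.png

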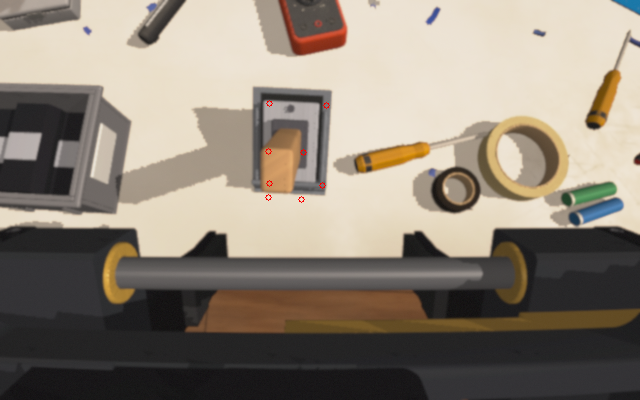

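The move was refused because the zero row lacked keys, so this view is from the intermediate pose. It shows the handle end at about (262–296, 158–192), roughly 7 px left of and 6 px above my projection. I'll refit from it.

```bash
python3 - <<'E'
from h import *
im=cv2.imread('pics/w1.png')
cv2.imwrite('pics/w1c.png',cv2.resize(im[80:205,240:340],None,fx=4.7,fy=4.7,interpolation=cv2.INTER_CUBIC))
E
```

```text
(no output)
```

View pics/w1c.png

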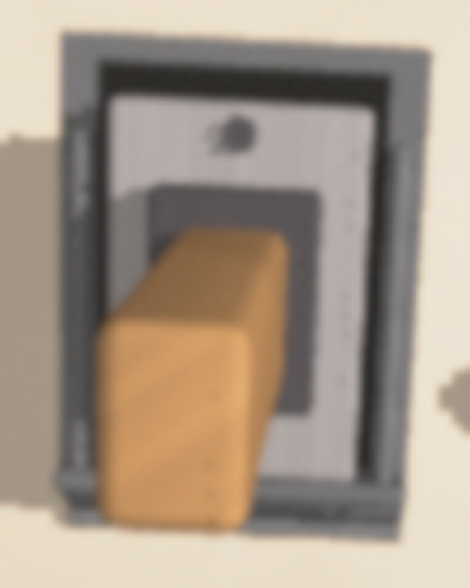

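```bash
python3 - <<'E'
from h import *
from scipy.optimize import least_squares
M=np.array([[41.5,29,12],[41.5,-29,12],[-43.5,-29,12],[16,12,140],[16,-12,140],[-18,12,140],[-18,-12,140]])/1000
px=np.array([[107,95],[375,108],[357,480],[101,320],[250,322],[101,526],[248,528]])/4.7+[240,80]
f=lambda p:(proj('wrist',seatT(*p[:3])[0].apply(M)+seatT(*p[:3])[1])-px).ravel()
r=least_squares(f,[.5,-.4,0]); print(r.x,r.fun.round(1))
def g(p):
    q,t=seatT(*p[:3]); return (proj('wrist',q.apply(M)+t+[0,0,p[3]])-px).ravel()
r=least_squares(g,[.5,-.4,0,0]); print(r.x,r.fun.round(1))
print(arm.search_frame('wrist','tamper_mid'),arm.search_frame('wrist','seat'))
E
```

```text
[ 0.51238165 -0.40592915  0.01183442] [ 0.1 -0.1 -0.2 -1.   0.7  0.1 -1.6 -1.7  1.2 -1.  -0.9  1.3  0.9  2. ]
[ 0.5150465  -0.4052429   0.00897057 -0.00810941] [ 0.8  1.2 -0.8  0.4  0.  -0.3 -0.9 -1.3  0.8 -0.5 -0.4  0.1  0.4  0.9]
[{'centre': [0.4854, -0.4224, 0.0748], 'confidence': 0.56}] [{'centre': [0.5296, -0.4204, 0.0526], 'confidence': 0.81}]
```

```bash
sed -i 's/^SEAT=.*/SEAT=(0.5115,-0.407,0.008)/' h.py; python3 - <<'E'
from h import *
p,q=on_seat(.110,.075);plan(p,q,0.)
E
```

```text
t 1.47 p [ 0.3862 -0.4395  0.2129] F [ 0.1 -1.1 -0.4] gap 0.0872
n 2 dist 0.0471 ang 5.43
{"x": 0.134, "y": -0.151, "z": 0.121, "wx": -0.001, "wy": 0.013, "wz": 0.0075, "gripper": 0.0}
{"x": 0.125, "y": -0.154, "z": 0.126, "wx": -0.001, "wy": 0.013, "wz": 0.0075, "gripper": 0.0}
```

Call:
apply_moves(
  rows=[
    {"x": 0.134,"y": -0.151,"z": 0.121,"wx": -0.001,"wy": 0.013,"wz": 0.0075,"gripper": 0},
    {"x": 0.125,"y": -0.154,"z": 0.126,"wx": -0.001,"wy": 0.013,"wz": 0.0075,"gripper": 0},
    {"x": 0,"y": 0,"z": 0,"wx": 0,"wy": 0,"wz": 0,"gripper": 0},
  ],
)

```text
t: 1.72
tool_pos: [0.4194, -0.4111, 0.2043]
ee_rot: [3.029, 0.014, 0.813]
force: [-0.7, 0.8, 0.1]
finger_gap: 0.0873
```

```bash
python3 - <<'E'
from h import *
p,q=on_seat(.110,.075);plan(p,q,0.)
snap('wrist','w2.png')
qq,t=seatT(*SEAT)
M=np.array([[41.5,29,12],[41.5,-29,12],[-43.5,29,12],[-43.5,-29,12],[16,12,140],[16,-12,140],[-18,12,140],[-18,-12,140]])/1000
u=proj('wrist',qq.apply(M)+t); print(u.round(0).tolist())
im=cv2.imread('pics/w2.png')
x0,y0=int(u[:,0].mean())-80,max(0,int(u[:,1].mean())-70)
c=cv2.resize(im[y0:y0+140,x0:x0+160],None,fx=4,fy=4,interpolation=cv2.INTER_CUBIC)
print(x0,y0)
for a in u: cv2.circle(c,tuple(int(v) for v in (a-[x0,y0])*4+2),4,(0,0,255),1)
cv2.imwrite('pics/w2o.png',c)
E
```

```text
t 1.72 p [ 0.4194 -0.4111  0.2043] F [-0.7  0.8  0.1] gap 0.0873
n 1 dist 0.0041 ang 0.43
{"x": -0.014, "y": -0.034, "z": 0.018, "wx": 0.0022, "wy": -0.0003, "wz": 0.0009, "gripper": 0.0}
[[278.0, 140.0], [336.0, 140.0], [280.0, 221.0], [335.0, 221.0], [287.0, 194.0], [323.0, 194.0], [288.0, 242.0], [323.0, 242.0]]
226 129
```

View pics/w2o.png

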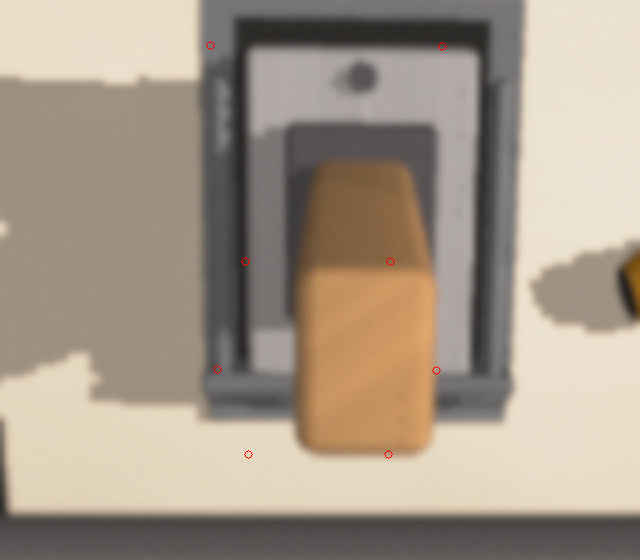

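The handle is centred in the jaws' view, but my model is about 9 px too far left: foot top-left is at (288,140), predicted (278,140). The arm was still settling in the earlier look. Refit.

```bash
python3 - <<'E'
from h import *
from scipy.optimize import least_squares
s0=arm.observe(); print(s0['tool_pos'],np.abs(s0['joint_vel']).max())
M=np.array([[41.5,29,12],[41.5,-29,12],[16,12,140],[16,-12,140],[-18,12,140],[-18,-12,140]])/1000
px=np.array([[246,46],[480,46],[297,266],[435,266],[295,455],[434,455]])/4+[226,129]
f=lambda p:(proj('wrist',seatT(*p[:3])[0].apply(M)+seatT(*p[:3])[1])-px).ravel()
r=least_squares(f,[.5,-.4,0]); print(r.x,r.fun.round(1))
q,t=seatT(*r.x); S=R.from_rotvec(s0['ee_rot'])
print('handle in tool frame at 110:',S.inv().apply(q.apply([-.001,0,.11])+t-s0['tool_pos']))
p=proj('wrist',s0['tool_pos']+S.apply([[0,0,.0],[0,0,.075],[0,0,.17]])); print(p, arm.calibration('wrist')['mount'])
p,q=on_seat(.110,0,tuple(r.x));plan(p,q,0.,vmax=.03)
E
```

```text
[ 0.41886811 -0.41284535  0.20541354] 0.04763092144394118
[ 0.51082728 -0.41603918 -0.00168045] [ 0.  -0.2 -0.5  0.5 -0.6 -0.7  1.2 -0.3 -0.2  0.2 -0.   0.6]
handle in tool frame at 110: [-0.00207357  0.00267281  0.07578396]
[[312.89691155 240.89008637]
 [313.38841808 205.29753177]
 [313.723455   181.08920586]] [[ 4.20367514e-04  9.68856560e-01  2.47622273e-01  6.82760656e-02]
 [ 9.99999890e-01 -4.59277964e-04  9.93731294e-05  9.42357658e-04]
 [ 2.10005762e-04  2.47622204e-01 -9.68856646e-01 -1.79421970e-01]
 [ 0.00000000e+00  0.00000000e+00  0.00000000e+00  1.00000000e+00]]
t 1.77 p [ 0.4189 -0.4128  0.2054] F [-0.1 -0.7 -0.3] gap 0.0867
n 3 dist 0.0779 ang 0.79
{"x": -0.007, "y": 0.009, "z": 0.259, "wx": 0.0005, "wy": 0.0, "wz": 0.0014, "gripper": 0.0}
{"x": -0.007, "y": 0.009, "z": 0.259, "wx": 0.0005, "wy": 0.0, "wz": 0.0014, "gripper": 0.0}
{"x": -0.007, "y": 0.01, "z": 0.259, "wx": 0.0005, "wy": 0.0, "wz": 0.0014, "gripper": 0.0}
```

Call:
apply_moves(
  rows=[
    {"x": -0.007,"y": 0.009,"z": 0.259,"wx": 0.0005,"wy": 0,"wz": 0.0014,"gripper": 0},
    {"x": -0.007,"y": 0.009,"z": 0.259,"wx": 0.0005,"wy": 0,"wz": 0.0014,"gripper": 0},
    {"x": -0.007,"y": 0.01,"z": 0.259,"wx": 0.0005,"wy": 0,"wz": 0.0014,"gripper": 0},
    {"x": 0,"y": 0,"z": 0,"wx": 0,"wy": 0,"wz": 0,"gripper": 0},
  ],
)

```text
t: 2.1
tool_pos: [0.4564, -0.4267, 0.1418]
ee_rot: [3.02, 0.006, 0.806]
force: [-0.4, 1.0, -1.3]
finger_gap: 0.0871
```

```bash
sed -i 's/^SEAT=.*/SEAT=(0.511,-0.4155,-0.001)/' h.py; python3 - <<'E'
from h import *
p,q=on_seat(.110,0);plan(p,q,0.)
snap('wrist','w3.png')
E
```

```text
t 2.1 p [ 0.4564 -0.4267  0.1418] F [-0.4  1.  -1.3] gap 0.0871
n 1 dist 0.0122 ang 0.97
{"x": -0.025, "y": -0.113, "z": 0.038, "wx": 0.0045, "wy": 0.0007, "wz": 0.0028, "gripper": 0.0}
```

View pics/w3.png

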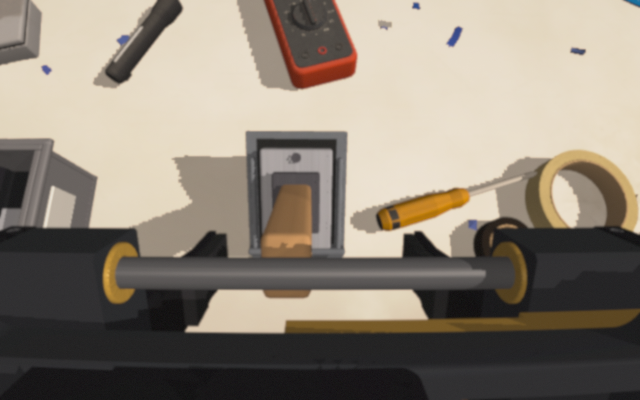

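The jaws sit about 12 mm to the right of the handle: handle at x≈288, jaw middle at x≈313. That agrees with the readout. Correcting.

Call:
apply_moves(
  rows=[
    {"x": -0.025,"y": -0.113,"z": 0.038,"wx": 0.0045,"wy": 0.0007,"wz": 0.0028,"gripper": 0},
    {"x": 0,"y": 0,"z": 0,"wx": 0,"wy": 0,"wz": 0,"gripper": 0},
  ],
)

```text
t: 2.32
tool_pos: [0.4559, -0.4185, 0.1418]
ee_rot: [3.03, 0.001, 0.814]
force: [0.4, 0.0, -0.5]
finger_gap: 0.087
```

```bash
python3 - <<'E'
from h import *
p,q=on_seat(.110,0);plan(p,q,0.)
snap('wrist','w4.png')
p,q=on_seat(.110,0);plan(p,q,0.)
E
```

```text
t 2.32 p [ 0.4559 -0.4185  0.1418] F [ 0.4  0.  -0.5] gap 0.087
n 1 dist 0.0057 ang 0.25
{"x": -0.022, "y": -0.031, "z": 0.042, "wx": 0.0011, "wy": -0.0004, "wz": 0.0008, "gripper": 0.0}
t 2.37 p [ 0.4563 -0.4203  0.1433] F [ 0.  -0.2  0.7] gap 0.0869
n 1 dist 0.0079 ang 0.47
{"x": -0.033, "y": -0.049, "z": 0.053, "wx": 0.0022, "wy": -0.0009, "wz": 0.0011, "gripper": 0.0}
```

Call:
apply_moves(
  rows=[
    {"x": -0.02,"y": -0.04,"z": 0.045,"wx": 0.0015,"wy": 0,"wz": 0.001,"gripper": 0},
    {"x": 0,"y": 0,"z": 0,"wx": 0,"wy": 0,"wz": 0,"gripper": 0},
  ],
)

```text
t: 2.53
tool_pos: [0.4567, -0.4179, 0.141]
ee_rot: [3.027, -0.002, 0.818]
force: [-0.0, 0.0, -0.3]
finger_gap: 0.0867
```

```bash
python3 - <<'E'
from h import *
p,q=on_seat(.110,0);plan(p,q,0.)
E
```

```text
t 2.53 p [ 0.4567 -0.4179  0.141 ] F [-0.   0.  -0.3] gap 0.0867
n 1 dist 0.0047 ang 0.43
{"x": -0.025, "y": -0.025, "z": 0.031, "wx": 0.0019, "wy": -0.0014, "wz": 0.0005, "gripper": 0.0}
```

Call:
apply_moves(
  rows=[
    {"x": -0.03,"y": -0.03,"z": 0.035,"wx": 0.0015,"wy": 0,"wz": 0,"gripper": 0.3},
    {"x": 0,"y": 0,"z": 0,"wx": 0,"wy": 0,"wz": 0,"gripper": 1},
    {"x": 0,"y": 0,"z": 0,"wx": 0,"wy": 0,"wz": 0,"gripper": 1},
    {"x": 0,"y": 0,"z": 0,"wx": 0,"wy": 0,"wz": 0,"gripper": 1},
    {"x": 0,"y": 0,"z": 0,"wx": 0,"wy": 0,"wz": 0,"gripper": 1},
  ],
  squeeze=50,
)

```text
t: 2.95
tool_pos: [0.4556, -0.4158, 0.1383]
ee_rot: [3.027, 0.001, 0.82]
force: [-0.0, -0.6, 0.1]
finger_gap: 0.0615
```

Call:
apply_moves(
  rows=[
    {"x": 0,"y": 0,"z": 0,"wx": 0,"wy": 0,"wz": 0,"gripper": 1},
    {"x": 0,"y": 0,"z": 0,"wx": 0,"wy": 0,"wz": 0,"gripper": 1},
    {"x": 0,"y": 0,"z": 0,"wx": 0,"wy": 0,"wz": 0,"gripper": 1},
    {"x": 0,"y": 0,"z": 0,"wx": 0,"wy": 0,"wz": 0,"gripper": 1},
    {"x": 0,"y": 0,"z": 0,"wx": 0,"wy": 0,"wz": 0,"gripper": 1},
  ],
)

```text
t: 3.37
tool_pos: [0.4557, -0.4158, 0.1384]
ee_rot: [3.027, 0.002, 0.82]
force: [-1.6, 1.7, -0.1]
finger_gap: 0.0284
```

```bash
python3 - <<'E'
from h import *
p,q=on_seat(.110,0);plan(p,q,0.)
s=arm.observe(); print(s['force'],s['ft_torque'],s['finger_gap'], R.from_rotvec(s['ee_rot']).as_matrix().round(3))
E
```

```text
t 3.37 p [ 0.4557 -0.4158  0.1384] F [-1.6  1.7 -0.1] gap 0.0284
n 1 dist 0.0015 ang 0.44
{"x": -0.003, "y": -0.004, "z": 0.014, "wx": 0.0013, "wy": -0.0018, "wz": 0.001, "gripper": 0.0}
[-1.55788599  1.67178615 -0.07086171] [0.19129673 0.38761534 0.16091644] 0.02841480422107772 [[ 0.863 -0.     0.505]
 [ 0.002 -1.    -0.005]
 [ 0.505  0.005 -0.863]]
```

Call:
apply_moves(
  rows=[
    {"x": 0,"y": 0,"z": 0,"wx": 0,"wy": 0,"wz": 0,"gripper": 1},
    {"x": 0,"y": 0,"z": 0,"wx": 0,"wy": 0,"wz": 0,"gripper": 1},
    {"x": 0,"y": 0,"z": 0,"wx": 0,"wy": 0,"wz": 0,"gripper": 1},
    {"x": 0,"y": 0,"z": 0,"wx": 0,"wy": 0,"wz": 0,"gripper": 1},
  ],
)

```text
t: 3.7
tool_pos: [0.4557, -0.4151, 0.1383]
ee_rot: [3.029, 0.002, 0.82]
force: [-0.5, 0.9, 0.8]
finger_gap: 0.0234
```

```bash
python3 - <<'E'
from h import *
p,q=on_seat(.110,0);plan(p,q,0.)
s=arm.observe(); print(s['tool_pos'],s['ee_rot'],s['force'],s['ft_torque'])
E
```

```text
t 3.7 p [ 0.4557 -0.4151  0.1383] F [-0.5  0.9  0.8] gap 0.0234
n 1 dist 0.0014 ang 0.4
{"x": -0.003, "y": 0.003, "z": 0.013, "wx": 0.0008, "wy": -0.0017, "wz": 0.001, "gripper": 0.0}
[ 0.45571289 -0.41512269  0.13827545] [3.02878343e+00 2.34896070e-03 8.20450689e-01] [-0.53417765  0.86328923  0.84590846] [0.09789161 0.38551129 0.04648653]
```

Gripped (23.4 mm gap against a 24 mm handle). I'll save the grasp pose for the return and lift along the normal.

Call:
apply_moves(
  rows=[
    {"x": 0,"y": 0,"z": -0.15,"wx": 0,"wy": 0,"wz": 0,"gripper": 1},
    {"x": 0,"y": 0,"z": -0.3,"wx": 0,"wy": 0,"wz": 0,"gripper": 1},
    {"x": 0,"y": 0,"z": -0.3,"wx": 0,"wy": 0,"wz": 0,"gripper": 1},
  ],
)

```text
t: 3.95
tool_pos: [0.4154, -0.4083, 0.1935]
ee_rot: [-3.024, -0.001, -0.803]
force: [-0.1, -1.3, -5.2]
finger_gap: 0.0239
```

```bash
cat >> h.py <<'E'
G=(np.array([0.4557,-0.4151,0.1383]),R.from_rotvec([3.0288,.0023,.8205]))
DOWN=R.from_euler('x',np.pi)
E
python3 - <<'E'
from h import *
s=arm.observe(); print(s['force'],s['ft_torque'],s['ee_rot'])
plan([.481,-.127,.245],DOWN,1)
E
```

```text
[-0.11014268 -1.26883898 -5.15727726] [-0.07356959  1.11695968 -0.03996711] [-3.02385294e+00 -1.43703807e-03 -8.03168752e-01]
t 3.95 p [ 0.4154 -0.4083  0.1935] F [-0.1 -1.3 -5.2] gap 0.0239
n 8 dist 0.2934 ang 29.76
{"x": 0.102, "y": -0.352, "z": -0.011, "wx": -0.0005, "wy": -0.0207, "wz": 0.0, "gripper": 1}
{"x": 0.101, "y": -0.352, "z": -0.018, "wx": -0.0005, "wy": -0.0207, "wz": 0.0, "gripper": 1}
{"x": 0.1, "y": -0.352, "z": -0.025, "wx": -0.0005, "wy": -0.0207, "wz": 0.0, "gripper": 1}
{"x": 0.098, "y": -0.352, "z": -0.032, "wx": -0.0005, "wy": -0.0207, "wz": 0.0, "gripper": 1}
{"x": 0.096, "y": -0.352, "z": -0.039, "wx": -0.0005, "wy": -0.0207, "wz": 0.0, "gripper": 1}
{"x": 0.093, "y": -0.352, "z": -0.046, "wx": -0.0005, "wy": -0.0207, "wz": 0.0, "gripper": 1}
{"x": 0.09, "y": -0.352, "z": -0.052, "wx": -0.0005, "wy": -0.0207, "wz": 0.0, "gripper": 1}
{"x": 0.086, "y": -0.352, "z": -0.058, "wx": -0.0005, "wy": -0.0207, "wz": 0.0, "gripper": 1}
```

Call:
apply_moves(
  rows=[
    {"x": 0.08,"y": -0.15,"z": -0.15,"wx": 0,"wy": -0.02,"wz": 0,"gripper": 1},
    {"x": 0.1,"y": -0.33,"z": -0.1,"wx": 0,"wy": -0.021,"wz": 0,"gripper": 1},
    {"x": 0.1,"y": -0.35,"z": -0.05,"wx": 0,"wy": -0.021,"wz": 0,"gripper": 1},
    {"x": 0.098,"y": -0.35,"z": -0.05,"wx": 0,"wy": -0.021,"wz": 0,"gripper": 1},
    {"x": 0.096,"y": -0.35,"z": -0.04,"wx": 0,"wy": -0.021,"wz": 0,"gripper": 1},
  ],
)

```text
t: 4.37
tool_pos: [0.4325, -0.2608, 0.2467]
ee_rot: [-3.124, 0.033, -0.267]
force: [1.8, -0.5, -6.3]
finger_gap: 0.0237
```

```bash
python3 - <<'E'
from h import *
plan([.481,-.127,.255],DOWN,1)
E
```

```text
t 4.37 p [ 0.4325 -0.2608  0.2467] F [ 1.8 -0.5 -6.3] gap 0.0237
n 4 dist 0.1426 ang 9.87
{"x": 0.116, "y": -0.337, "z": 0.002, "wx": -0.0005, "wy": -0.0136, "wz": -0.0017, "gripper": 1}
{"x": 0.117, "y": -0.337, "z": -0.004, "wx": -0.0005, "wy": -0.0136, "wz": -0.0017, "gripper": 1}
{"x": 0.119, "y": -0.336, "z": -0.009, "wx": -0.0005, "wy": -0.0136, "wz": -0.0017, "gripper": 1}
{"x": 0.12, "y": -0.335, "z": -0.015, "wx": -0.0005, "wy": -0.0136, "wz": -0.0017, "gripper": 1}
```

Call:
apply_moves(
  rows=[
    {"x": 0.116,"y": -0.337,"z": 0.002,"wx": 0,"wy": -0.0136,"wz": -0.0017,"gripper": 1},
    {"x": 0.117,"y": -0.337,"z": -0.004,"wx": 0,"wy": -0.0136,"wz": -0.0017,"gripper": 1},
    {"x": 0.119,"y": -0.336,"z": -0.009,"wx": 0,"wy": -0.0136,"wz": -0.0017,"gripper": 1},
    {"x": 0.12,"y": -0.335,"z": -0.015,"wx": 0,"wy": -0.0136,"wz": -0.0017,"gripper": 1},
    {"x": 0,"y": 0,"z": 0,"wx": 0,"wy": 0,"wz": 0,"gripper": 1},
  ],
)

```text
t: 4.78
tool_pos: [0.4823, -0.1129, 0.2533]
ee_rot: [-3.134, -0.01, 0.02]
force: [1.0, -2.6, -6.5]
finger_gap: 0.0237
```

```bash
python3 - <<'E'
from h import *
plan([.481,-.127,.255],DOWN,1)
snap('wrist','w5.png'); c,V=view('wrist')
u=proj('wrist',[[.545,.059,.08],[.545,-.217,.08],[.545,-.079,.08]]+[[.531,y,.041] for y in (-.173,-.079,.015)]); print(u.round(0).tolist())
im=cv2.imread('pics/w5.png')
for a in u: cv2.circle(im,tuple(int(v) for v in a),4,(0,0,255),1)
cv2.imwrite('pics/w5o.png',im)
plan([.481,-.127,.255],DOWN,1)
E
```

```text
t 4.78 p [ 0.4823 -0.1129  0.2533] F [ 1.  -2.6 -6.5] gap 0.0237
n 1 dist 0.0142 ang 0.92
{"x": -0.014, "y": 0.141, "z": -0.018, "wx": -0.0025, "wy": 0.0041, "wz": 0.002, "gripper": 1}
[[140.0, 114.0], [418.0, 115.0], [278.0, 114.0], [367.0, 127.0], [282.0, 126.0], [197.0, 126.0]]
t 4.83 p [ 0.4811 -0.1156  0.2528] F [-2.4 -0.8 -5.5] gap 0.0234
n 1 dist 0.0116 ang 0.91
{"x": -0.002, "y": 0.114, "z": -0.023, "wx": -0.0017, "wy": 0.0044, "wz": 0.0018, "gripper": 1}
```

View pics/w5o.png

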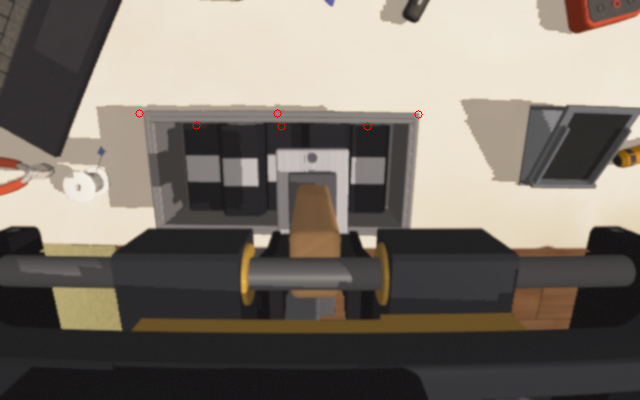

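The view shows the empty rest at right and the bin rim corners at (145,112) and (418,113), close to my model. The foot hangs at x≈312, between blocks 2 and 3. It needs about 11 mm toward −y, then I can descend.

Call:
apply_moves(
  rows=[
    {"x": -0.002,"y": 0.11,"z": 0,"wx": -0.002,"wy": 0.004,"wz": 0.002,"gripper": 1},
    {"x": 0,"y": 0,"z": 0.1,"wx": 0,"wy": 0,"wz": 0,"gripper": 1},
    {"x": 0,"y": 0,"z": 0.1,"wx": 0,"wy": 0,"wz": 0,"gripper": 1},
    {"x": 0,"y": 0,"z": 0,"wx": 0,"wy": 0,"wz": 0,"gripper": 1},
  ],
)

```text
t: 5.17
tool_pos: [0.4789, -0.129, 0.2275]
ee_rot: [3.14, -0.003, -0.006]
force: [-1.9, -0.6, -5.3]
finger_gap: 0.0238
```

```bash
python3 - <<'E'
from h import *
plan([.481,-.126,.178],DOWN,1,vmax=.025)
E
```

```text
t 5.17 p [ 0.4789 -0.129   0.2275] F [-1.9 -0.6 -5.3] gap 0.0238
n 2 dist 0.0497 ang 0.24
{"x": 0.011, "y": -0.016, "z": 0.248, "wx": 0.0002, "wy": 0.0006, "wz": -0.0003, "gripper": 1}
{"x": 0.011, "y": -0.015, "z": 0.248, "wx": 0.0002, "wy": 0.0006, "wz": -0.0003, "gripper": 1}
```

```bash
python3 - <<'E'
from h import *
s=arm.observe(); S=R.from_rotvec(s['ee_rot'])
for dx in (-.004,0,.004): print(dx,proj('wrist',s['tool_pos']+S.apply([[.0425+dx,29e-3,.096],[.0425+dx,-29e-3,.096]])).round(1).tolist())
im=cv2.imread('pics/w5.png'); cv2.imwrite('pics/w5c.png',cv2.resize(im[100:245,140:420],None,fx=2.85,fy=2.85,interpolation=cv2.INTER_CUBIC))
E
```

```text
-0.004 [[350.2, 150.6], [276.6, 150.6]]
0 [[350.4, 145.5], [276.4, 145.5]]
0.004 [[350.5, 140.4], [276.3, 140.3]]
```

View pics/w5c.png

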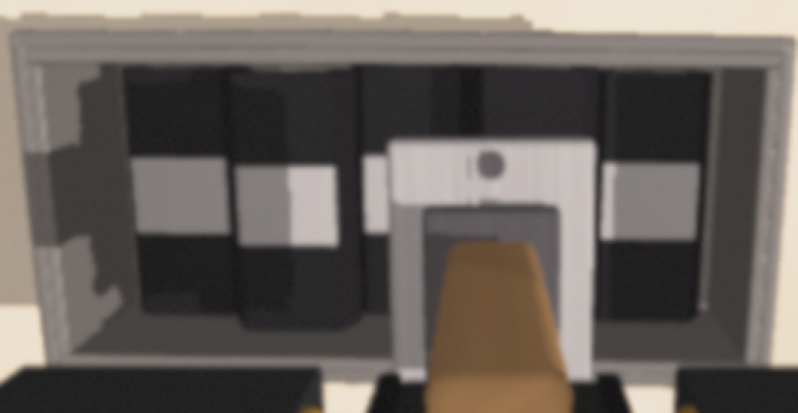

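Call:
apply_moves(
  rows=[
    {"x": 0.04,"y": 0,"z": 0.24,"wx": 0,"wy": 0.0006,"wz": 0,"gripper": 1},
    {"x": 0.01,"y": 0,"z": 0.24,"wx": 0,"wy": 0.0006,"wz": 0,"gripper": 1},
    {"x": 0,"y": 0,"z": 0,"wx": 0,"wy": 0,"wz": 0,"gripper": 1},
  ],
)

```text
t: 5.42
tool_pos: [0.4818, -0.1332, 0.1771]
ee_rot: [3.14, -0.016, 0.001]
force: [-3.4, 0.2, -6.2]
finger_gap: 0.0236
```

```bash
python3 - <<'E'
from h import *
s=arm.observe(); print(s['ft_torque']); plan([.484,-.128,.165],DOWN,1,vmax=.01)
E
```

```text
[0.02985346 0.94497334 0.00972211]
t 5.42 p [ 0.4818 -0.1332  0.1771] F [-3.4  0.2 -6.2] gap 0.0236
n 2 dist 0.0133 ang 0.58
{"x": 0.011, "y": -0.026, "z": 0.06, "wx": 0.0002, "wy": -0.0001, "wz": -0.0016, "gripper": 1}
{"x": 0.011, "y": -0.026, "z": 0.06, "wx": 0.0002, "wy": -0.0001, "wz": -0.0016, "gripper": 1}
```

Call:
apply_moves(
  rows=[
    {"x": 0.015,"y": -0.05,"z": 0.04,"wx": 0,"wy": 0,"wz": -0.0016,"gripper": 1},
    {"x": 0.01,"y": 0,"z": 0.05,"wx": 0,"wy": 0,"wz": -0.001,"gripper": 1},
    {"x": 0,"y": 0,"z": 0,"wx": 0,"wy": 0,"wz": 0,"gripper": 1},
  ],
)

```text
t: 5.67
tool_pos: [0.483, -0.1299, 0.1677]
ee_rot: [3.141, -0.01, -0.002]
force: [-0.4, -0.1, -5.1]
finger_gap: 0.0234
```

Call:
apply_moves(
  rows=[
    {"x": 0,"y": 0,"z": 0.05,"wx": 0,"wy": 0,"wz": 0,"gripper": 1},
    {"x": 0,"y": 0,"z": 0,"wx": 0,"wy": 0,"wz": 0,"gripper": 1},
  ],
)

```text
t: 5.83
tool_pos: [0.4842, -0.1307, 0.1645]
ee_rot: [3.139, -0.01, 0.003]
force: [-1.3, -0.3, -5.5]
finger_gap: 0.0232
```

Call:
apply_moves(
  rows=[
    {"x": 0,"y": 0,"z": 0.05,"wx": 0,"wy": 0,"wz": 0,"gripper": 1},
    {"x": 0,"y": 0,"z": 0,"wx": 0,"wy": 0,"wz": 0,"gripper": 1},
  ],
)

```text
t: 6.0
tool_pos: [0.4856, -0.1315, 0.1612]
ee_rot: [3.137, -0.01, 0.008]
force: [-1.1, -0.3, -6.3]
finger_gap: 0.0236
```

Call:
apply_moves(
  rows=[
    {"x": -0.015,"y": -0.02,"z": 0.05,"wx": 0,"wy": 0.002,"wz": -0.002,"gripper": 1},
    {"x": 0,"y": 0,"z": 0,"wx": 0,"wy": 0,"wz": 0,"gripper": 1},
  ],
)

```text
t: 6.17
tool_pos: [0.4849, -0.1297, 0.1567]
ee_rot: [3.136, 0.002, 0.022]
force: [-1.3, 0.3, -5.6]
finger_gap: 0.0233
```

Call:
apply_moves(
  rows=[
    {"x": -0.01,"y": -0.02,"z": 0.05,"wx": 0,"wy": 0,"wz": -0.001,"gripper": 1},
    {"x": 0,"y": 0,"z": 0,"wx": 0,"wy": 0,"wz": 0,"gripper": 1},
  ],
)

```text
t: 6.33
tool_pos: [0.4835, -0.1271, 0.1509]
ee_rot: [3.137, 0.007, 0.021]
force: [-0.4, -0.4, -6.4]
finger_gap: 0.0237
```

```bash
python3 - <<'E'
from h import *
s=arm.observe(); print(s['ft_torque']); plan([.484,-.128,.15],DOWN,1,vmax=.01)
E
```

```text
[0.00450219 0.17733894 0.00642877]
t 6.33 p [ 0.4835 -0.1271  0.1509] F [-0.4 -0.4 -6.4] gap 0.0237
n 1 dist 0.0014 ang 0.87
{"x": 0.005, "y": 0.009, "z": 0.009, "wx": 0.0015, "wy": -0.0043, "wz": 0.0015, "gripper": 1}
```

Call:
apply_moves(
  rows=[
    {"x": 0,"y": 0,"z": 0.04,"wx": 0.001,"wy": -0.004,"wz": 0.001,"gripper": 1},
    {"x": 0,"y": 0,"z": 0,"wx": 0,"wy": 0,"wz": 0,"gripper": 1},
  ],
)

```text
t: 6.5
tool_pos: [0.4855, -0.1273, 0.1507]
ee_rot: [3.139, 0.003, 0.008]
force: [0.1, 0.4, -5.7]
finger_gap: 0.0233
```

```bash
python3 - <<'E'
from h import *
s=arm.observe(); print(s['ft_torque']); plan([.484,-.128,.15],DOWN,1,vmax=.01)
snap('wrist','w6.png')
print([ (n,np.round(d['centre'],3).tolist(),round(d['confidence'],2)) for n in ('tamper_mid','block2_mid','block4_mid','block3_mid','block1_mid','block5_mid') for c in ('wrist',) for d in arm.search_frame(c,n)])
E
```

```text
[ 0.06238634  0.00631708 -0.05031485]
t 6.5 p [ 0.4855 -0.1273  0.1507] F [ 0.1  0.4 -5.7] gap 0.0233
n 1 dist 0.0018 ang 0.35
{"x": -0.015, "y": 0.007, "z": 0.007, "wx": 0.0009, "wy": -0.0016, "wz": 0.0006, "gripper": 1}
[('tamper_mid', [0.499, -0.128, 0.067], 0.74), ('block2_mid', [0.527, -0.126, 0.038], 0.82), ('block3_mid', [0.5, -0.073, 0.042], 0.76), ('block1_mid', [0.493, -0.176, 0.039], 0.6), ('block5_mid', [0.519, -0.002, 0.083], 0.63), ('block5_mid', [0.495, 0.016, 0.04], 0.55)]
```

Call:
apply_moves(
  rows=[
    {"x": -0.01,"y": 0,"z": 0.08,"wx": 0,"wy": 0,"wz": 0,"gripper": 1},
  ],
)

```text
t: 6.93
tool_pos: [0.4868, -0.1285, 0.1489]
ee_rot: [3.136, 0.003, 0.016]
force: [-18.3, 8.5, 69.9]
finger_gap: 0.0234
```

Call:
apply_moves(
  rows=[
    {"x": 0,"y": 0,"z": 0.15,"wx": 0,"wy": 0,"wz": 0,"gripper": 1},
  ],
)

```text
t: 7.02
tool_pos: [0.4929, -0.1306, 0.146]
ee_rot: [3.131, 0.003, 0.037]
force: [-17.6, 9.7, 76.1]
finger_gap: 0.0238
```

It has bottomed out firmly: 70 N with no give. Backing off to look.

Call:
apply_moves(
  rows=[
    {"x": 0,"y": 0,"z": -0.06,"wx": 0,"wy": 0,"wz": 0,"gripper": 1},
    {"x": -0.05,"y": -0.02,"z": -0.2,"wx": 0,"wy": 0,"wz": 0,"gripper": 1},
    {"x": 0,"y": 0,"z": -0.35,"wx": 0,"wy": 0,"wz": 0,"gripper": 1},
    {"x": 0,"y": 0,"z": -0.35,"wx": 0,"wy": 0,"wz": 0,"gripper": 1},
    {"x": 0,"y": 0,"z": 0,"wx": 0,"wy": 0,"wz": 0,"gripper": 1},
  ],
)

```text
t: 7.43
tool_pos: [0.4851, -0.1273, 0.2466]
ee_rot: [3.131, 0.003, 0.04]
force: [3.8, -1.0, -3.6]
finger_gap: 0.0237
```

```bash
python3 - <<'E'
from h import *
s=arm.observe(); print(s['ft_torque']); plan([.481,-.036,.24],DOWN,1)
im=snap('wrist','w7.png')
print([ (n,np.round(d['centre'],3).tolist(),round(d['confidence'],2)) for n in ('block2_mid','block4_mid','block3_mid','block1_mid','block5_mid') for c in ('wrist','top') for d in arm.search_frame(c,n)])
im=cv2.imread('pics/w7.png'); cv2.imwrite('pics/w7c.png',cv2.resize(im[60:300,120:440],None,fx=2.4,fy=2.4,interpolation=cv2.INTER_CUBIC))
E
```

```text
[ 0.19432454 -0.93013818 -0.00333032]
t 7.43 p [ 0.4851 -0.1273  0.2466] F [ 3.8 -1.  -3.6] gap 0.0237
n 3 dist 0.0916 ang 1.57
{"x": -0.014, "y": -0.304, "z": 0.019, "wx": 0.0011, "wy": -0.0027, "wz": 0.0002, "gripper": 1}
{"x": -0.014, "y": -0.304, "z": 0.02, "wx": 0.0011, "wy": -0.0027, "wz": 0.0002, "gripper": 1}
{"x": -0.014, "y": -0.304, "z": 0.021, "wx": 0.0011, "wy": -0.0027, "wz": 0.0002, "gripper": 1}
[('block2_mid', [0.521, -0.124, 0.037], 0.57), ('block2_mid', [0.514, -0.408, 0.047], 0.33), ('block2_mid', [0.485, -0.126, 0.055], 0.87), ('block4_mid', [0.486, -0.034, 0.056], 0.57), ('block4_mid', [0.481, -0.034, 0.058], 0.92), ('block3_mid', [0.501, -0.072, 0.041], 0.71), ('block3_mid', [0.484, -0.079, 0.042], 0.7), ('block1_mid', [0.49, -0.184, 0.042], 0.55), ('block1_mid', [0.479, -0.172, 0.039], 0.94), ('block5_mid', [0.483, 0.016, 0.042], 0.83), ('block5_mid', [0.482, 0.015, 0.039], 0.77)]
```

View pics/w7c.png

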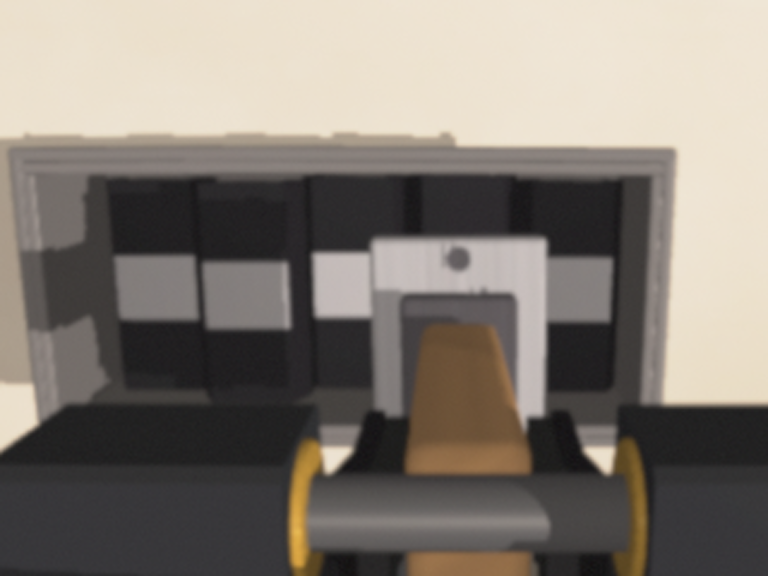

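Block 2 is now level with 1, 3 and 5: its far edge lines up at y≈178 and its width matches. Block 4 still stands proud. The foot's front edge went from row 149 to 159, so the tamper has pivoted in the grip. I'll estimate how far.

```bash
python3 - <<'E'
from h import *
from scipy.optimize import least_squares
s=arm.observe(); S=R.from_rotvec(s['ee_rot'])
# tamper frame -> tool: R_x(pi)*R_y(pitch); origin (foot underside) at grasp: pivot at grasp pt height h
M=np.array([[42.5,29,12],[42.5,-29,12],[25,19,22],[25,-19,22]])/1000
def rows(p):
    pitch,h=p
    X=R.from_euler('y',pitch).apply(M-[0,0,h]); X=R.from_euler('x',np.pi).apply(X)+[0,0,-.002]
    return proj('wrist',s['tool_pos']+S.apply(X))
for nm,px in (('before',[[349,149],[276,149],[335.5,172.6],[289.2,172.6]]),('after',[[348,158.7],[274.2,158.7],[335,182.9],[287.5,182.9]])):
    px=np.array(px)
    r=least_squares(lambda p:(rows(p)-px)[:,1],[0,.11]); print(nm,np.degrees(r.x[0]),r.x[1],(rows(r.x)-px).round(1).tolist())
    for h in (.105,.11,.115):
        r=least_squares(lambda p:(rows([p[0],h])-px)[:,1],[0]); print(h,np.degrees(r.x[0]),r.cost)
E
```

```text
before 1.733357274733215 0.1116732680986961 [[-72.1, -0.0], [73.9, 0.0], [-46.6, -0.0], [48.6, 0.0]]
0.105 1.2647706514342467 0.2452503138895732
0.11 1.6224189437147465 0.014902606383861369
0.115 1.942285129107228 0.05493631471429825
after 6.023407777420231 0.09468515974978656 [[-72.9, -0.0], [77.4, 0.0], [-47.5, -0.0], [51.6, 0.0]]
0.105 6.413523347653009 0.5176925905301032
0.11 6.571963264051355 1.0877528731752957
0.115 6.714470582551109 1.8279153001953696
```

```bash
python3 - <<'E'
from h import *
print(onplane('wrist',[[222.7,183]],.058),onplane('wrist',[[185.2,180],[360,180]],.041), onplane('wrist',[[125,124],[400,123]],.08))
Q=R.from_euler('y',-4.5,degrees=True)*DOWN
plan([.484,-.033,.225],Q,1)
E
```

```text
[[ 0.48029409 -0.03103822  0.058     ]] [[ 0.48053742  0.01498163  0.041     ]
 [ 0.48064256 -0.17808572  0.041     ]] [[ 0.54234713  0.05528477  0.08      ]
 [ 0.54292063 -0.20939902  0.08      ]]
t 7.98 p [ 0.4822 -0.126   0.2392] F [ 0.9 -0.4 -4.1] gap 0.0237
n 3 dist 0.0941 ang 3.63
{"x": 0.006, "y": -0.31, "z": 0.046, "wx": 0.0006, "wy": 0.0067, "wz": 0.0002, "gripper": 1}
{"x": 0.005, "y": -0.31, "z": 0.046, "wx": 0.0006, "wy": 0.0067, "wz": 0.0002, "gripper": 1}
{"x": 0.004, "y": -0.31, "z": 0.047, "wx": 0.0006, "wy": 0.0067, "wz": 0.0002, "gripper": 1}
```

Call:
apply_moves(
  rows=[
    {"x": 0.006,"y": -0.3,"z": 0.0,"wx": 0.0006,"wy": 0.0067,"wz": 0,"gripper": 1},
    {"x": 0.005,"y": -0.31,"z": 0.046,"wx": 0.0006,"wy": 0.0067,"wz": 0,"gripper": 1},
    {"x": 0.004,"y": -0.3,"z": 0.046,"wx": 0.0006,"wy": 0.0067,"wz": 0,"gripper": 1},
    {"x": 0,"y": 0,"z": 0,"wx": 0,"wy": 0,"wz": 0,"gripper": 1},
    {"x": 0,"y": 0,"z": 0,"wx": 0,"wy": 0,"wz": 0,"gripper": 1},
  ],
  squeeze=60,
)

```text
t: 8.4
tool_pos: [0.4839, -0.0332, 0.2281]
ee_rot: [3.139, -0.002, 0.125]
force: [-0.3, -0.7, -6.1]
finger_gap: 0.0233
```

```bash
python3 - <<'E'
from h import *
Q=R.from_euler('y',-4.5,degrees=True)*DOWN
plan([.483,-.031,.172],Q,1,vmax=.025)
E
```

```text
t 8.4 p [ 0.4839 -0.0332  0.2281] F [-0.3 -0.7 -6.1] gap 0.0233
n 3 dist 0.0562 ang 0.1
{"x": -0.018, "y": -0.007, "z": 0.186, "wx": 0.0, "wy": -0.0001, "wz": -0.0001, "gripper": 1}
{"x": -0.018, "y": -0.007, "z": 0.186, "wx": 0.0, "wy": -0.0001, "wz": -0.0001, "gripper": 1}
{"x": -0.018, "y": -0.007, "z": 0.186, "wx": 0.0, "wy": -0.0001, "wz": -0.0001, "gripper": 1}
```

Call:
apply_moves(
  rows=[
    {"x": -0.018,"y": -0.007,"z": 0.186,"wx": 0,"wy": 0,"wz": 0,"gripper": 1},
    {"x": -0.018,"y": -0.007,"z": 0.186,"wx": 0,"wy": 0,"wz": 0,"gripper": 1},
    {"x": -0.018,"y": -0.007,"z": 0.18,"wx": 0,"wy": 0,"wz": 0,"gripper": 1},
    {"x": 0,"y": 0,"z": 0,"wx": 0,"wy": 0,"wz": 0,"gripper": 1},
  ],
)

```text
t: 8.73
tool_pos: [0.4843, -0.0325, 0.173]
ee_rot: [3.137, 0.0, 0.13]
force: [-2.3, 0.3, -6.5]
finger_gap: 0.0234
```

```bash
python3 - <<'E'
from h import *
Q=R.from_euler('y',-4.5,degrees=True)*DOWN
plan([.483,-.031,.156],Q,1,vmax=.005)
E
```

```text
t 8.73 p [ 0.4843 -0.0325  0.173 ] F [-2.3  0.3 -6.5] gap 0.0234
n 4 dist 0.0171 ang 0.28
{"x": -0.007, "y": -0.004, "z": 0.042, "wx": 0.0002, "wy": -0.0003, "wz": 0.0, "gripper": 1}
{"x": -0.007, "y": -0.004, "z": 0.042, "wx": 0.0002, "wy": -0.0003, "wz": 0.0, "gripper": 1}
{"x": -0.007, "y": -0.004, "z": 0.042, "wx": 0.0002, "wy": -0.0003, "wz": 0.0, "gripper": 1}
{"x": -0.007, "y": -0.004, "z": 0.042, "wx": 0.0002, "wy": -0.0003, "wz": 0.0, "gripper": 1}
```

Call:
apply_moves(
  rows=[
    {"x": -0.007,"y": -0.004,"z": 0.045,"wx": 0,"wy": 0,"wz": 0,"gripper": 1},
    {"x": -0.007,"y": -0.004,"z": 0.045,"wx": 0,"wy": 0,"wz": 0,"gripper": 1},
  ],
)

```text
t: 8.9
tool_pos: [0.4843, -0.0331, 0.1647]
ee_rot: [3.136, -0.002, 0.131]
force: [-0.2, 0.2, -5.7]
finger_gap: 0.0236
```

Call:
apply_moves(
  rows=[
    {"x": -0.007,"y": -0.004,"z": 0.045,"wx": 0,"wy": 0,"wz": 0,"gripper": 1},
  ],
)

```text
t: 8.98
tool_pos: [0.4849, -0.0332, 0.1612]
ee_rot: [3.135, -0.003, 0.134]
force: [-0.9, 1.7, 0.4]
finger_gap: 0.0236
```

Call:
apply_moves(
  rows=[
    {"x": -0.007,"y": 0,"z": 0.045,"wx": 0,"wy": 0,"wz": 0,"gripper": 1},
  ],
)

```text
t: 9.07
tool_pos: [0.4853, -0.033, 0.1577]
ee_rot: [3.136, -0.003, 0.136]
force: [-0.9, 3.1, 0.6]
finger_gap: 0.0235
```

Call:
apply_moves(
  rows=[
    {"x": -0.005,"y": 0,"z": 0.045,"wx": 0,"wy": 0,"wz": 0,"gripper": 1},
  ],
)

```text
t: 9.15
tool_pos: [0.486, -0.0331, 0.154]
ee_rot: [3.136, -0.004, 0.139]
force: [-0.1, 0.3, -5.4]
finger_gap: 0.0236
```

Call:
apply_moves(
  rows=[
    {"x": -0.03,"y": 0,"z": 0.035,"wx": 0,"wy": -0.003,"wz": 0,"gripper": 1},
  ],
)

```text
t: 9.23
tool_pos: [0.4838, -0.0335, 0.1504]
ee_rot: [3.136, -0.003, 0.126]
force: [-0.6, -0.3, -6.4]
finger_gap: 0.0233
```

Call:
apply_moves(
  rows=[
    {"x": -0.015,"y": 0,"z": 0.03,"wx": 0,"wy": -0.002,"wz": 0,"gripper": 1},
  ],
)

```text
t: 9.32
tool_pos: [0.4823, -0.0337, 0.1469]
ee_rot: [3.136, -0.003, 0.115]
force: [-0.9, 0.9, -5.8]
finger_gap: 0.0234
```

Call:
apply_moves(
  rows=[
    {"x": 0,"y": 0,"z": 0.025,"wx": 0,"wy": 0,"wz": 0,"gripper": 1},
  ],
)

```text
t: 9.4
tool_pos: [0.484, -0.034, 0.1457]
ee_rot: [3.135, -0.004, 0.12]
force: [1.5, 3.3, 13.5]
finger_gap: 0.0236
```

Call:
apply_moves(
  rows=[
    {"x": -0.01,"y": 0,"z": 0.025,"wx": 0,"wy": 0,"wz": 0,"gripper": 1},
  ],
)

```text
t: 9.48
tool_pos: [0.4852, -0.034, 0.1454]
ee_rot: [3.135, -0.004, 0.127]
force: [-1.1, 3.9, 11.8]
finger_gap: 0.0236
```

Call:
apply_moves(
  rows=[
    {"x": 0,"y": 0,"z": -0.03,"wx": 0,"wy": 0,"wz": 0,"gripper": 1},
    {"x": 0,"y": 0,"z": -0.2,"wx": 0,"wy": 0,"wz": 0,"gripper": 1},
    {"x": 0,"y": 0,"z": -0.35,"wx": 0,"wy": 0,"wz": 0,"gripper": 1},
    {"x": 0,"y": 0,"z": -0.4,"wx": 0,"wy": 0,"wz": 0,"gripper": 1},
    {"x": 0,"y": 0,"z": 0,"wx": 0,"wy": 0,"wz": 0,"gripper": 1},
  ],
)

```text
t: 9.9
tool_pos: [0.4754, -0.0336, 0.2433]
ee_rot: [3.135, -0.003, 0.117]
force: [6.0, -0.5, -4.2]
finger_gap: 0.0234
```

```bash
python3 - <<'E'
from h import *
s=arm.observe(); print(s['tool_pos'],s['ee_rot'])
im=snap('wrist','w8.png'); snap('top','top8.png')
print([ (n,c,np.round(d['centre'],3).tolist(),round(d['confidence'],2)) for c in ('wrist','top') for n in ('block1_mid','block2_mid','block3_mid','block4_mid','block5_mid') for d in arm.search_frame(c,n)[:1]])
a=cv2.imread('pics/w8.png'); a=cv2.resize(a[90:290,120:440],None,fx=2.4,fy=2.4,interpolation=cv2.INTER_CUBIC)
cv2.imwrite('pics/w8c.png',a)
E
```

```text
[ 0.47541932 -0.0336346   0.24332962] [ 3.13491244e+00 -3.11087504e-03  1.17336614e-01]
[('block1_mid', 'wrist', [0.484, -0.173, 0.036], 0.96), ('block2_mid', 'wrist', [0.487, -0.124, 0.039], 0.66), ('block3_mid', 'wrist', [0.502, -0.081, 0.042], 0.89), ('block4_mid', 'wrist', [0.518, -0.025, 0.037], 0.75), ('block5_mid', 'wrist', [0.487, 0.028, 0.044], 0.62), ('block1_mid', 'top', [0.483, -0.177, 0.038], 0.91), ('block2_mid', 'top', [0.485, -0.132, 0.04], 0.82), ('block3_mid', 'top', [0.461, -0.089, 0.042], 0.73), ('block4_mid', 'top', [0.465, -0.048, 0.036], 0.46), ('block5_mid', 'top', [0.46, 0.032, 0.041], 0.65)]
```

View pics/w8c.png

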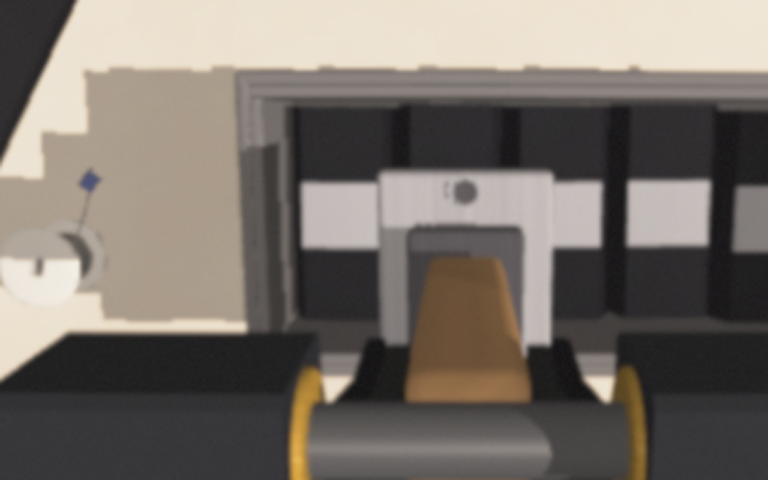

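The view shows all five tops level: equal widths, far edges aligned at y≈105, network heights 0.036–0.044 m. Next I'll estimate the tamper's pitch in the grip for the return.

```bash
cat >> h.py <<'E'
def home(delta,back,up,lat=0):
    # seat pose for tool; delta pitch comp(deg); back along normal, up = uphill offset
    q,_=seatT(*SEAT); p=G[0]+q.apply([up,lat,back]); return p, R.from_euler('y',-delta,degrees=True)*G[1]
E
python3 - <<'E'
from h import *
from scipy.optimize import least_squares
s=arm.observe(); S=R.from_rotvec(s['ee_rot'])
M=np.array([[42.5,29,12],[25,19,22]])/1000
def rows(p,h=.107):
    X=R.from_euler('y',p[0]).apply(M-[0,0,h]); X=R.from_euler('x',np.pi).apply(X)+[0,0,-.002]
    return proj('wrist',s['tool_pos']+S.apply(X))[:,1]
for px,h in (([149,172.6],.11),([158.7,182.9],.107),([160.8,185],.107)):
    r=least_squares(lambda p:rows(p,h)-px,[0.]); print(np.degrees(r.x),r.fun.round(1))
plan(*home(5,.09,.006),1)
E
```

```text
[1.60079095] [-0.1  0.1]
[6.45689354] [ 0.6 -0.6]
[7.5166963] [ 0.7 -0.7]
t 10.5 p [ 0.4715 -0.0325  0.2347] F [ 0.7  0.3 -5.1] gap 0.0232
n 10 dist 0.3869 ang 31.75
{"x": -0.056, "y": 0.383, "z": 0.012, "wx": -0.0001, "wy": 0.0176, "wz": -0.0001, "gripper": 1}
{"x": -0.056, "y": 0.383, "z": 0.009, "wx": -0.0001, "wy": 0.0176, "wz": -0.0001, "gripper": 1}
{"x": -0.057, "y": 0.383, "z": 0.006, "wx": -0.0001, "wy": 0.0176, "wz": -0.0001, "gripper": 1}
{"x": -0.057, "y": 0.383, "z": 0.003, "wx": -0.0001, "wy": 0.0176, "wz": -0.0001, "gripper": 1}
{"x": -0.057, "y": 0.383, "z": 0.0, "wx": -0.0001, "wy": 0.0176, "wz": -0.0001, "gripper": 1}
{"x": -0.058, "y": 0.383, "z": -0.003, "wx": -0.0001, "wy": 0.0176, "wz": -0.0001, "gripper": 1}
{"x": -0.057, "y": 0.383, "z": -0.006, "wx": -0.0001, "wy": 0.0176, "wz": -0.0001, "gripper": 1}
{"x": -0.057, "y": 0.383, "z": -0.009, "wx": -0.0001, "wy": 0.0176, "wz": -0.0001, "gripper": 1}
{"x": -0.057, "y": 0.383, "z": -0.012, "wx": -0.0001, "wy": 0.0176, "wz": -0.0001, "gripper": 1}
{"x": -0.056, "y": 0.383, "z": -0.015, "wx": -0.0001, "wy": 0.0176, "wz": -0.0001, "gripper": 1}
```

Call:
apply_moves(
  rows=[
    {"x": -0.04,"y": 0.2,"z": -0.03,"wx": 0,"wy": 0.005,"wz": 0,"gripper": 1},
    {"x": -0.06,"y": 0.38,"z": -0.02,"wx": 0,"wy": 0.018,"wz": 0,"gripper": 1},
    {"x": -0.06,"y": 0.38,"z": 0,"wx": 0,"wy": 0.02,"wz": 0,"gripper": 1},
    {"x": -0.06,"y": 0.38,"z": 0,"wx": 0,"wy": 0.02,"wz": 0,"gripper": 1},
    {"x": -0.06,"y": 0.38,"z": 0,"wx": 0,"wy": 0.02,"wz": 0,"gripper": 1},
  ],
)

```text
t: 10.92
tool_pos: [0.4464, -0.2025, 0.2359]
ee_rot: [-3.097, -0.023, -0.52]
force: [0.6, 1.4, -6.0]
finger_gap: 0.0235
```

```bash
python3 - <<'E'
from h import *
plan(*home(5.2,.09,.006),1,vmax=.036)
E
```

```text
t 10.92 p [ 0.4464 -0.2025  0.2359] F [ 0.6  1.4 -6. ] gap 0.0235
n 6 dist 0.2154 ang 16.47
{"x": -0.062, "y": 0.354, "z": 0.009, "wx": -0.0005, "wy": 0.0152, "wz": 0.0006, "gripper": 1}
{"x": -0.062, "y": 0.354, "z": 0.006, "wx": -0.0005, "wy": 0.0152, "wz": 0.0006, "gripper": 1}
{"x": -0.061, "y": 0.354, "z": 0.004, "wx": -0.0005, "wy": 0.0152, "wz": 0.0006, "gripper": 1}
{"x": -0.061, "y": 0.354, "z": 0.001, "wx": -0.0005, "wy": 0.0152, "wz": 0.0006, "gripper": 1}
{"x": -0.06, "y": 0.354, "z": -0.001, "wx": -0.0005, "wy": 0.0152, "wz": 0.0006, "gripper": 1}
{"x": -0.059, "y": 0.354, "z": -0.003, "wx": -0.0005, "wy": 0.0152, "wz": 0.0006, "gripper": 1}
```

Call:
apply_moves(
  rows=[
    {"x": -0.062,"y": 0.354,"z": 0.009,"wx": 0,"wy": 0.0152,"wz": 0.0006,"gripper": 1},
    {"x": -0.062,"y": 0.354,"z": 0.006,"wx": 0,"wy": 0.0152,"wz": 0.0006,"gripper": 1},
    {"x": -0.06,"y": 0.354,"z": 0.004,"wx": 0,"wy": 0.0152,"wz": 0.0006,"gripper": 1},
    {"x": -0.06,"y": 0.354,"z": 0,"wx": 0,"wy": 0.0152,"wz": 0.0006,"gripper": 1},
    {"x": -0.06,"y": 0.3,"z": 0,"wx": 0,"wy": 0.0152,"wz": 0.0006,"gripper": 1},
  ],
)

```text
t: 11.33
tool_pos: [0.4154, -0.3852, 0.2239]
ee_rot: [3.001, 0.01, 0.9]
force: [1.4, -0.5, -4.6]
finger_gap: 0.0237
```

```bash
python3 - <<'E'
from h import *
plan(*home(5.2,.07,.006),1,vmax=.036)
E
```

```text
t 11.33 p [ 0.4154 -0.3852  0.2239] F [ 1.4 -0.5 -4.6] gap 0.0237
n 2 dist 0.0386 ang 2.18
{"x": -0.018, "y": 0.148, "z": 0.122, "wx": 0.0005, "wy": 0.0059, "wz": 0.0011, "gripper": 1}
{"x": -0.02, "y": 0.149, "z": 0.121, "wx": 0.0005, "wy": 0.0059, "wz": 0.0011, "gripper": 1}
```

Call:
apply_moves(
  rows=[
    {"x": -0.018,"y": 0.148,"z": 0.08,"wx": 0.0005,"wy": 0.0059,"wz": 0.0011,"gripper": 1},
    {"x": -0.02,"y": 0.13,"z": 0.08,"wx": 0.0005,"wy": 0.0059,"wz": 0.0011,"gripper": 1},
    {"x": 0,"y": 0,"z": 0,"wx": 0,"wy": 0,"wz": 0,"gripper": 1},
    {"x": 0,"y": 0,"z": 0,"wx": 0,"wy": 0,"wz": 0,"gripper": 1},
  ],
)

```text
t: 11.67
tool_pos: [0.4133, -0.4236, 0.2041]
ee_rot: [2.985, -0.016, 0.948]
force: [-0.9, 0.0, -5.3]
finger_gap: 0.0232
```

```bash
python3 - <<'E'
from h import *
plan(*home(5.2,.07,.006),1,vmax=.036)
im=snap('wrist','w9.png')
s=arm.observe(); S=R.from_rotvec(s['ee_rot'])
a=cv2.imread('pics/w9.png')
cv2.imwrite('pics/w9c.png',cv2.resize(a[110:290,220:420],None,fx=3.3,fy=3.3,interpolation=cv2.INTER_CUBIC))
E
```

```text
t 11.67 p [ 0.4133 -0.4236  0.2041] F [-0.9  0.  -5.3] gap 0.0232
n 1 dist 0.0154 ang 0.79
{"x": 0.09, "y": -0.087, "z": 0.09, "wx": 0.0029, "wy": 0.0016, "wz": -0.0029, "gripper": 1}
```

View pics/w9c.png

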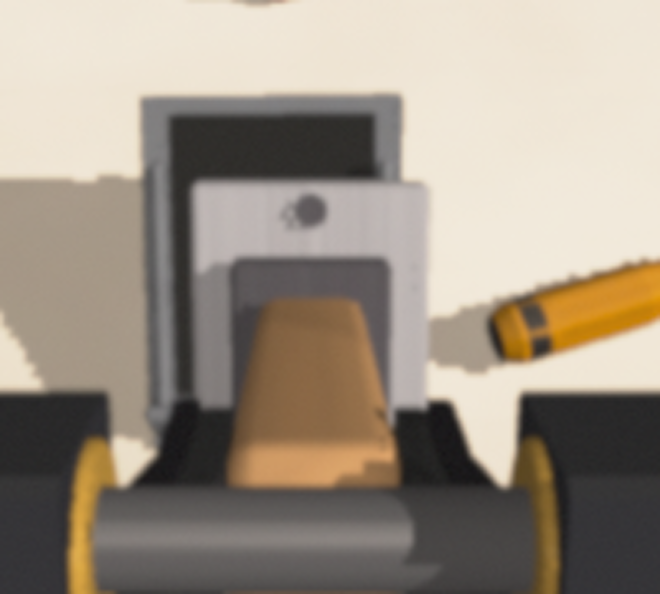

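The foot sits about 9 mm right of the seat centre, which agrees with the readout. That was my last viewable picture, so I'll work from measurements now.

Call:
apply_moves(
  rows=[
    {"x": 0.09,"y": -0.087,"z": 0.03,"wx": 0.0029,"wy": 0.0016,"wz": -0.0029,"gripper": 1},
    {"x": 0,"y": 0,"z": 0,"wx": 0,"wy": 0,"wz": 0,"gripper": 1},
    {"x": 0,"y": 0,"z": 0,"wx": 0,"wy": 0,"wz": 0,"gripper": 1},
  ],
)

```text
t: 11.97
tool_pos: [0.4238, -0.4118, 0.2074]
ee_rot: [2.99, 0.01, 0.955]
force: [-0.1, 0.4, -5.2]
finger_gap: 0.0236
```

```bash
python3 - <<'E'
from h import *
plan(*home(5.2,.03,.006),1,vmax=.02)
E
```

```text
t 11.97 p [ 0.4238 -0.4118  0.2074] F [-0.1  0.4 -5.2] gap 0.0236
n 3 dist 0.0459 ang 0.31
{"x": -0.018, "y": 0.011, "z": 0.152, "wx": -0.0003, "wy": 0.0002, "wz": 0.0005, "gripper": 1}
{"x": -0.018, "y": 0.01, "z": 0.152, "wx": -0.0003, "wy": 0.0002, "wz": 0.0005, "gripper": 1}
{"x": -0.018, "y": 0.01, "z": 0.152, "wx": -0.0003, "wy": 0.0002, "wz": 0.0005, "gripper": 1}
```

Call:
apply_moves(
  rows=[
    {"x": -0.018,"y": 0.01,"z": 0.152,"wx": 0,"wy": 0,"wz": 0,"gripper": 1},
    {"x": -0.018,"y": 0,"z": 0.152,"wx": 0,"wy": 0,"wz": 0,"gripper": 1},
    {"x": -0.018,"y": 0,"z": 0.1,"wx": 0,"wy": 0,"wz": 0,"gripper": 1},
    {"x": 0,"y": 0,"z": 0,"wx": 0,"wy": 0,"wz": 0,"gripper": 1},
    {"x": 0,"y": 0,"z": 0,"wx": 0,"wy": 0,"wz": 0,"gripper": 1},
  ],
)

```text
t: 12.38
tool_pos: [0.4468, -0.4104, 0.1745]
ee_rot: [2.985, 0.025, 0.956]
force: [-0.6, -0.4, -5.2]
finger_gap: 0.0238
```

```bash
python3 - <<'E'
from h import *
plan(*home(5.2,.014,.006),1,vmax=.015)
im=snap('wrist','w10.png')
g=cv2.cvtColor(im,cv2.COLOR_RGB2GRAY)
for r in (150,160,165,170,180): print(r,''.join('%4d'%v for v in g[r,250:370:3]))
for c in (300,): print(c,''.join('%4d'%v for v in g[120:230:2,c]))
E
```

```text
t 12.38 p [ 0.4468 -0.4104  0.1745] F [-0.6 -0.4 -5.2] gap 0.0238
n 2 dist 0.0227 ang 0.86
{"x": -0.033, "y": 0.023, "z": 0.107, "wx": -0.0002, "wy": -0.0, "wz": 0.0024, "gripper": 1}
{"x": -0.032, "y": 0.023, "z": 0.107, "wx": -0.0002, "wy": -0.0, "wz": 0.0024, "gripper": 1}
150  231 231 230 231 229 229 229 229 229 229 229 229 229 229 229 228 229 229 229 229 230 230 231 230 230 230 230 230 230 229 230 230 230 231 231 231 231 231 231 232
160  230 230 230 230 230 230 229 223 130 125 123  79  72  72  71  72  75  76  76  76  77  82  83  83  83  85  91  91  91  91  94 102 103 102 111 125 123 158 232 233
165  230 230 230 230 230 230 230 223 130 124 139 136 135 137 136 134 135 133 134 134 132 134 136 135 134 134 133 134 135 136 137 135 135 113  83 123 121 163 231 233
170  231 231 231 230 230 230 230 223 130 118 174 181 182 183 183 182 183 178 179 161 124  95 113 173 179 178 179 179 182 182 184 183 182 172  93 124 122 177 232 233
180  152 152 153 151 151 150 151 143  91  98 171 181 180 182 181 182 180 177 173 154 154 167 180 179 179 178 178 178 181 180 183 182 182 174  68 106 126 193 233 232
300  231 232 232 232 232 231 231 231 231 230 230 230 229 229 229 229 210 138 125 119  75  50  95 160 179 180 180 180 180 180 179 179 179 172 108  81  86  87  88  87  88  83  80  80  86  90  92  93  94  96  97  97  99  98  99
```

Call:
apply_moves(
  rows=[
    {"x": -0.03,"y": 0.022,"z": 0.08,"wx": 0,"wy": 0,"wz": 0.0024,"gripper": 1},
    {"x": -0.03,"y": 0.02,"z": 0.08,"wx": 0,"wy": 0,"wz": 0.0024,"gripper": 1},
    {"x": 0,"y": 0,"z": 0,"wx": 0,"wy": 0,"wz": 0,"gripper": 1},
    {"x": 0,"y": 0,"z": 0,"wx": 0,"wy": 0,"wz": 0,"gripper": 1},
  ],
)

```text
t: 12.77
tool_pos: [0.4515, -0.4163, 0.1585]
ee_rot: [2.986, 0.001, 0.958]
force: [-0.2, 0.1, -5.1]
finger_gap: 0.0236
```

```bash
cat >> h.py <<'E'
def chk():
    im=snap('wrist','wz.png'); g=cv2.cvtColor(im,cv2.COLOR_RGB2GRAY)
    for r in (170,180,190): print(r,''.join('%4d'%v for v in g[r,262:372:2]))
    for c in (300,330): print(c,''.join('%4d'%v for v in g[130:210:2,c]))
E
python3 - <<'E'
from h import *
plan(*home(5.2,.008,.006),1,vmax=.015)
chk()
E
```

```text
t 12.77 p [ 0.4515 -0.4163  0.1585] F [-0.2  0.1 -5.1] gap 0.0236
n 1 dist 0.0117 ang 0.12
{"x": -0.016, "y": -0.013, "z": 0.115, "wx": 0.0005, "wy": -0.0003, "wz": -0.0001, "gripper": 1}
170  220 150 125 124 124 114  62  55 121 173 181 179 180 183 182 181 180 180 181 179 177 176 165 166 135 101  95 112 155 179 179 178 178 178 177 179 181 181 183 185 183 180 178 183 156 126 126 156 225 232 232 232 233 232 232
180  144 106  87  87  81  69  49  43 111 169 180 178 179 181 181 181 179 179 180 179 175 177 175 176 175 171 174 179 177 178 177 178 177 177 176 178 181 179 182 183 183 180 180 184 154 134 127 176 231 233 232 232 233 233 233
190  145 108  86  87  84  73  52  42 105 164 174 168 141 138 112  83  83  84  83  83  83  83  83  84  85  86  83  83  82  84  84  83  83  83  84  85  84  93 151 181 181 180 180 184 154 133 124 183 231 233 233 233 234 234 234
300  231 231 230 230 230 230 230 230 229 225 160 126 121  92  47  46  48  95 161 178 179 180 180 179 179 179 179 179 170 109  83  87  87  88  87  85  81  79  81  86
330  229 229 229 229 229 229 229 229 229 224 160 124 123 100  50  46  46  96 160 176 177 176 176 176 176 176 176 175 166 107  84  88  88  88  88  89  91  99 110 117
```

Call:
apply_moves(
  rows=[
    {"x": 0,"y": -0.035,"z": 0,"wx": 0,"wy": 0,"wz": 0,"gripper": 1},
    {"x": 0,"y": 0,"z": 0,"wx": 0,"wy": 0,"wz": 0,"gripper": 1},
    {"x": 0,"y": 0,"z": 0,"wx": 0,"wy": 0,"wz": 0,"gripper": 1},
  ],
)

```text
t: 13.07
tool_pos: [0.4511, -0.4128, 0.1586]
ee_rot: [2.987, -0.0, 0.958]
force: [-0.5, 0.1, -5.6]
finger_gap: 0.0235
```

```bash
python3 - <<'E'
from h import *
plan(*home(5.2,.008,.006),1,vmax=.015)
chk()
E
```

```text
t 13.07 p [ 0.4511 -0.4128  0.1586] F [-0.5  0.1 -5.6] gap 0.0235
n 1 dist 0.0121 ang 0.13
{"x": -0.013, "y": 0.023, "z": 0.118, "wx": 0.0006, "wy": -0.0003, "wz": -0.0003, "gripper": 1}
170  229 229 220 149 125 125 124 117 126 173 180 179 180 182 182 181 180 180 182 179 177 177 160 145 134  99  94 109 154 178 178 177 177 178 176 180 180 181 182 184 181 181 182 183 141 119 124 125 126 177 230 232 232 232 232
180  150 150 141 101  86  87  81  73 116 169 180 177 179 180 181 180 179 179 180 178 175 177 176 164 153 168 176 180 177 178 177 177 177 176 176 178 179 178 181 183 182 179 181 183 136  77 106 132 129 185 232 233 233 233 233
190  151 151 143 103  85  86  83  74 109 166 165 157 143 128 101  83  83  83  81  84  83  83  84  85  84  85  83  83  83  84  84  83  83  83  84  86  84  93 151 180 180 179 180 183 132  78 112 132 126 187 231 233 233 234 234
300  231 230 230 230 230 230 230 229 229 208 134 125 121  83  46  45  49 101 163 179 179 180 180 179 179 178 178 179 170 109  84  87  87  86  86  85  83  79  81  86
330  229 229 229 229 229 229 229 229 229 217 145 123 119  83  47  44  49 100 162 175 176 176 176 175 175 176 175 174 167 107  84  87  89  88  88  89  92  99 109 117
```

Now centred sideways: foot 279–350 within seat 268–361. Lowering gently.

Call:
apply_moves(
  rows=[
    {"x": -0.004,"y": 0,"z": 0.06,"wx": 0,"wy": 0,"wz": 0,"gripper": 1},
    {"x": -0.004,"y": 0,"z": 0.06,"wx": 0,"wy": 0,"wz": 0,"gripper": 1},
    {"x": 0,"y": 0,"z": 0,"wx": 0,"wy": 0,"wz": 0,"gripper": 1},
  ],
)

```text
t: 13.37
tool_pos: [0.458, -0.4133, 0.1484]
ee_rot: [2.985, -0.0, 0.958]
force: [-0.1, 1.0, -5.5]
finger_gap: 0.0233
```

```bash
python3 - <<'E'
from h import *
plan(*home(5.2,-.003,.006),1,vmax=.015)
chk()
E
```

```text
t 13.37 p [ 0.458  -0.4133  0.1484] F [-0.1  1.  -5.5] gap 0.0233
n 1 dist 0.0108 ang 0.22
{"x": -0.021, "y": 0.017, "z": 0.104, "wx": 0.0011, "wy": -0.0005, "wz": -0.0001, "gripper": 1}
170  229 198 127 120 121 122 111  65 122 172 179 178 179 181 182 180 179 179 181 178 175 173 163 168 133 106  98 110 154 178 178 177 177 177 176 178 180 181 181 183 182 180 182 182 135 112 123 123 124 135 218 232 232 232 232
180  149 128  90  83  87  79  70  49 113 169 181 177 178 181 181 180 179 179 180 178 174 176 170 169 167 167 172 177 176 177 175 177 177 176 175 178 180 178 180 182 181 179 180 183 128  70  88 127 122 140 221 232 232 233 233
190  150 138  94  82  85  81  70  49 106 163 174 164 140 136 104  82  83  82  82  82  81  82  82  83  83  83  81  82  82  83  82  82  81  83  84  83  82  92 150 179 180 179 177 182 126  70  94 130 126 142 221 233 233 234 234
300  231 230 230 230 230 230 230 230 229 226 184 128 125 118  71  46  46  93 157 177 178 179 179 178 177 178 177 178 170 106  82  86  86  85  86  84  79  78  81  86
330  229 229 228 229 229 229 229 229 229 226 179 126 123 116  70  44  46  93 157 175 176 175 175 175 176 175 175 175 166 105  84  87  88  88  88  88  90  95 108 116
```

Call:
apply_moves(
  rows=[
    {"x": -0.008,"y": 0,"z": 0.05,"wx": 0,"wy": 0,"wz": 0,"gripper": 1},
  ],
)

```text
t: 13.5
tool_pos: [0.4606, -0.414, 0.1448]
ee_rot: [2.983, 0.0, 0.959]
force: [0.2, 0.0, -4.3]
finger_gap: 0.024
```

Call:
apply_moves(
  rows=[
    {"x": -0.005,"y": 0,"z": 0.03,"wx": 0,"wy": 0,"wz": 0,"gripper": 1},
  ],
)

```text
t: 13.58
tool_pos: [0.462, -0.4138, 0.1414]
ee_rot: [2.984, 0.001, 0.959]
force: [0.5, 0.1, -5.9]
finger_gap: 0.0236
```

Call:
apply_moves(
  rows=[
    {"x": -0.005,"y": 0,"z": 0.025,"wx": 0,"wy": 0,"wz": 0,"gripper": 1},
  ],
)

```text
t: 13.67
tool_pos: [0.4635, -0.414, 0.1391]
ee_rot: [2.983, 0.0, 0.96]
force: [-8.4, 2.4, 21.5]
finger_gap: 0.0236
```

Contact on the seat, 7 mm uphill of the original spot. Relaxing and sliding it down to the lip.

Call:
apply_moves(
  rows=[
    {"x": 0,"y": 0,"z": -0.005,"wx": 0,"wy": 0,"wz": 0,"gripper": 1},
    {"x": -0.03,"y": 0,"z": 0,"wx": 0,"wy": 0,"wz": 0,"gripper": 1},
  ],
)

```text
t: 13.83
tool_pos: [0.4619, -0.4146, 0.1389]
ee_rot: [2.981, 0.001, 0.963]
force: [0.5, 1.9, 4.5]
finger_gap: 0.0236
```

Call:
apply_moves(
  rows=[
    {"x": -0.03,"y": 0,"z": 0,"wx": 0,"wy": 0,"wz": 0,"gripper": 1},
  ],
)

```text
t: 13.92
tool_pos: [0.4597, -0.4151, 0.1378]
ee_rot: [2.98, 0.001, 0.964]
force: [-0.3, -0.3, -1.6]
finger_gap: 0.0232
```

Call:
apply_moves(
  rows=[
    {"x": 0,"y": 0,"z": 0.015,"wx": 0,"wy": 0,"wz": 0,"gripper": 1},
  ],
)

```text
t: 14.0
tool_pos: [0.4609, -0.4156, 0.1379]
ee_rot: [2.978, 0.001, 0.967]
force: [-4.0, 4.5, 9.3]
finger_gap: 0.0238
```

```bash
python3 - <<'E'
from h import *
s=arm.observe(); q,_=seatT(*SEAT); print('rel seat',q.inv().apply(s['tool_pos']-G[0])*1000, s['ft_torque'])
chk()
E
```

```text
rel seat [ 4.35525481 -0.48886349 -2.93791916] [0.96576634 0.48067059 0.55528972]
170  112 110 110 106  73  37  35  69 145 179 179 177 179 181 181 179 179 179 180 177 177 175 157 142 132 107 108 132 170 179 178 177 178 176 177 179 180 179 181 182 181 176 178 177 132 123 124 124 124 183 231 232 233 233 233
180   86  96 129 100  62  38  35  65 141 178 179 177 179 181 180 179 179 179 180 175 174 163 152 155 154 165 170 174 176 177 177 176 176 176 175 179 179 177 181 182 180 180 181 174 106  80 120 136 129 192 232 233 232 233 233
190   89  97 124  97  68  39  33  56 134 170 159 156 161 162 106  83  81  82  81  80  82  82  83  81  83  83  81  81  81  82  82  82  82  83  83  82  82 112 169 180 178 179 180 170  98  85 124 131 129 201 232 233 233 234 234
300  231 231 231 230 230 230 230 230 226 176 127 124 112  64  46  45  45  76 145 174 177 177 176 175 175 175 175 176 171 126  80  86  86  85  86  85  84  81  83  88
330  229 229 229 229 228 229 229 229 226 172 124 121 110  64  44  45  46  75 145 174 177 177 177 176 175 175 176 175 171 127  83  87  89  89  88  88  87  90  95 104
```

Call:
apply_moves(
  rows=[
    {"x": -0.01,"y": -0.025,"z": -0.01,"wx": 0,"wy": 0,"wz": 0,"gripper": 1},
    {"x": -0.025,"y": 0,"z": -0.005,"wx": 0,"wy": 0,"wz": 0,"gripper": 1},
  ],
)

```text
t: 14.22
tool_pos: [0.4576, -0.4134, 0.1378]
ee_rot: [2.977, 0.001, 0.968]
force: [3.4, 0.5, 0.0]
finger_gap: 0.0237
```

Call:
apply_moves(
  rows=[
    {"x": 0,"y": 0,"z": 0.012,"wx": 0,"wy": 0,"wz": 0,"gripper": 1},
  ],
)

```text
t: 14.3
tool_pos: [0.4587, -0.4135, 0.1376]
ee_rot: [2.976, 0.001, 0.971]
force: [1.0, 1.2, 3.9]
finger_gap: 0.0238
```

```bash
python3 - <<'E'
from h import *
s=arm.observe(); q,_=seatT(*SEAT); print('rel seat',q.inv().apply(s['tool_pos']-G[0])*1000, s['ft_torque'])
chk()
E
```

```text
rel seat [ 2.26384154  1.62751887 -2.11490856] [ 0.31452536 -0.19042834  0.05731149]
170  185 100  87  86  85  77  42  54 130 174 178 176 177 179 179 177 178 178 179 175 174 168 143 145 103  89  88  90 136 175 175 175 176 175 173 177 178 177 180 181 179 174 175 182 129  91 119 119 124 126 176 231 232 233 233
180  121  90  85  86  78  72  44  48 123 172 178 175 176 179 179 177 177 176 178 176 172 174 173 174 172 172 177 178 175 175 175 175 175 174 173 176 177 175 179 179 179 175 177 181 125  66  75 116 132 125 185 231 233 233 233
190  126  90  86  92  81  68  43  43 107 150 156 141 125 116  79  83  84  85  86  85  84  85  84  85  87  87  86  85  86  85  87  85  85  85  87  87  86  90 140 176 177 176 177 180 119  72  79 120 137 127 192 231 233 234 234
300  230 231 230 230 230 230 230 225 166 126 123 107  57  44  45  45  82 148 174 176 175 176 176 175 175 176 175 170 127  79  85  85  86  85  84  82  80  80  85  89
330  229 229 229 228 228 229 229 225 163 124 123 111  63  46  43  46  82 146 172 174 173 173 173 174 173 173 172 169 125  81  87  86  87  88  88  88  91 100 109 117
```

Centred, with dark gaps on both sides. Releasing.

Call:
apply_moves(
  rows=[
    {"x": 0,"y": 0,"z": 0,"wx": 0,"wy": 0,"wz": 0,"gripper": 1},
    {"x": 0,"y": 0,"z": 0,"wx": 0,"wy": 0,"wz": 0,"gripper": 0.65},
    {"x": 0,"y": 0,"z": 0,"wx": 0,"wy": 0,"wz": 0,"gripper": 0.3},
    {"x": 0,"y": 0,"z": 0,"wx": 0,"wy": 0,"wz": 0,"gripper": 0},
    {"x": 0,"y": 0,"z": 0,"wx": 0,"wy": 0,"wz": 0,"gripper": 0},
  ],
)

```text
t: 14.77
tool_pos: [0.4587, -0.4148, 0.138]
ee_rot: [2.973, 0.001, 0.969]
force: [0.0, -0.0, -1.0]
finger_gap: 0.0425
```

Call:
apply_moves(
  rows=[
    {"x": 0,"y": 0,"z": 0,"wx": 0,"wy": 0,"wz": 0,"gripper": 0},
    {"x": 0,"y": 0,"z": 0,"wx": 0,"wy": 0,"wz": 0,"gripper": 0},
    {"x": 0,"y": 0,"z": 0,"wx": 0,"wy": 0,"wz": 0,"gripper": 0},
    {"x": 0,"y": 0,"z": 0,"wx": 0,"wy": 0,"wz": 0,"gripper": 0},
    {"x": 0,"y": 0,"z": 0,"wx": 0,"wy": 0,"wz": 0,"gripper": 0},
  ],
)

```text
t: 15.18
tool_pos: [0.4584, -0.4154, 0.1381]
ee_rot: [2.972, 0.001, 0.968]
force: [0.8, -0.6, -0.5]
finger_gap: 0.0754
```

```bash
python3 - <<'E'
from h import *
s=arm.observe(); q,_=seatT(*SEAT); print(s['finger_gap'],'rel seat',q.inv().apply(s['tool_pos']-G[0])*1000, s['force'],s['ft_torque'])
chk()
E
```

```text
0.07544835365193836 rel seat [ 2.25850662 -0.30354032 -1.56218781] [ 0.7685722  -0.61972548 -0.4687205 ] [ 0.075285    0.31891701 -0.01574404]
170   85  84  85  82  61  32  54 131 173 174 172 174 175 176 174 174 174 175 172 166 136 139 118  89  87  86  93 149 171 172 171 172 169 171 174 175 174 177 176 174 174 176 165  79 104 110 115 117 130 211 226 226 227 226 226
180   83  96 125  97  60  35  52 129 171 174 171 172 174 174 173 173 173 174 170 169 170 170 170 168 170 175 173 172 171 171 170 171 169 169 172 172 173 175 174 173 161 174 161  70  67  88 123 121 136 215 227 227 227 227 228
190   82  94 125  95  58  35  46 101 130 134 125 122 112  75  83  83  84  82  82  83  84  84  85  86  85  82  84  83  84  84  84  85  84  85  85  86 101 160 174 173 170 173 140  61  67  93 127 124 140 217 228 228 227 228 228
300  225 224 224 224 224 224 224 219 159 120 119 102  56  42  42  43  85 153 171 172 166 157 166 170 170 169 169 150  89  81  83  82  82  83  85  86  89  92  93  91
330  223 222 223 222 222 223 223 218 156 119 116 106  60  42  42  43  79 150 172 173 174 173 174 173 173 172 171 164 100  83  85  86  84  85  84  85  82  83  86  88
```

Call:
apply_moves(
  rows=[
    {"x": 0.005,"y": 0,"z": -0.1,"wx": 0,"wy": 0,"wz": 0,"gripper": 0},
    {"x": 0.01,"y": 0,"z": -0.25,"wx": 0,"wy": 0,"wz": 0,"gripper": 0},
    {"x": 0,"y": 0,"z": -0.35,"wx": 0,"wy": 0,"wz": 0,"gripper": 0},
    {"x": 0,"y": 0,"z": -0.3,"wx": 0,"wy": 0,"wz": 0,"gripper": 0},
    {"x": 0,"y": 0,"z": 0,"wx": 0,"wy": 0,"wz": 0,"gripper": 0},
  ],
)

```text
t: 15.65
tool_pos: [0.3976, -0.4112, 0.222]
ee_rot: [2.98, 0.003, 0.965]
force: [0.9, -1.7, 1.3]
finger_gap: 0.0868
```

```bash
python3 - <<'E'
from h import *
print(arm.observe()['tool_pos'],arm.observe()['force'])
im=snap('wrist','wf.png'); snap('top','topf.png')
for c in ('wrist','top'):
  for n in ('tamper_mid','seat','block1_mid','block2_mid','block3_mid','block4_mid','block5_mid'):
    print(c,n,[(np.round(d['centre'],3).tolist(),round(d['confidence'],2)) for d in arm.search_frame(c,n)[:1]])
# compare handle & foot corners with flat-seated model: edges along rows/cols
g=cv2.cvtColor(im,cv2.COLOR_RGB2GRAY); q,t=seatT(*SEAT)
M=np.array([[41.5,29,12],[41.5,-29,12],[-43.5,-29,12],[16,12,140],[16,-12,140],[-18,12,140],[-18,-12,140]])/1000
print(proj('wrist',q.apply(M)+t).round(0).tolist())
# segment wood
hsv=cv2.cvtColor(im,cv2.COLOR_RGB2HSV); m=((hsv[...,0]>8)&(hsv[...,0]<20)&(hsv[...,1]>90)).astype(np.uint8); m[:, :200]=0; m[:,360:]=0; m[240:]=0
ys,xs=np.nonzero(m); print('wood bbox',xs.min(),xs.max(),ys.min(),ys.max())
a=cv2.imread('pics/top0.png').astype(int); b=cv2.imread('pics/topf.png').astype(int)
d=(np.abs(a-b).max(2)>40).astype(np.uint8); n,_,st,_=cv2.connectedComponentsWithStats(d); print([tuple(map(int,x)) for x in st[1:] if x[4]>15])
E
```

```text
[ 0.39758187 -0.41122633  0.22199633] [ 0.85210033 -1.71991459  1.32589812]
wrist tamper_mid [([0.49, -0.419, 0.075], 0.94)]
wrist seat [([0.521, -0.403, 0.052], 0.6)]
wrist block1_mid [([0.494, -0.171, 0.042], 0.85)]
wrist block2_mid [([0.495, -0.134, 0.04], 0.69)]
wrist block3_mid [([0.499, -0.08, 0.041], 0.67)]
wrist block4_mid [([0.508, -0.045, 0.033], 0.78)]
wrist block5_mid [([0.509, -0.045, 0.035], 0.6)]
top tamper_mid [([0.484, -0.403, 0.074], 0.83)]
top seat [([0.528, -0.383, 0.057], 0.6)]
top block1_mid [([0.483, -0.178, 0.037], 0.91)]
top block2_mid [([0.486, -0.13, 0.04], 0.92)]
top block3_mid [([0.485, -0.076, 0.038], 0.56)]
top block4_mid [([0.486, -0.032, 0.04], 0.89)]
top block5_mid [([0.484, 0.017, 0.038], 0.72)]
[[293.0, 146.0], [347.0, 146.0], [346.0, 224.0], [306.0, 181.0], [340.0, 181.0], [306.0, 227.0], [339.0, 227.0]]
wood bbox 302 358 85 227
[(281, 200, 18, 16, 69), (213, 202, 6, 15, 62), (228, 202, 3, 14, 35), (232, 203, 3, 13, 33), (273, 202, 6, 14, 73), (298, 202, 4, 14, 42), (304, 203, 4, 15, 54), (322, 203, 3, 14, 39), (410, 242, 139, 98, 7546), (187, 244, 130, 20, 1537), (521, 283, 119, 111, 6561), (474, 333, 56, 48, 1180), (510, 343, 9, 7, 24), (188, 357, 14, 43, 272), (105, 374, 57, 26, 604), (536, 377, 13, 23, 193), (54, 382, 45, 18, 166), (530, 388, 4, 12, 19)]
```

The top view now matches the starting one across the rest area, so the tamper is back in its original pose. The only bench changes are the block labels inside the bin, and every block top reads 0.037–0.040 m. Handing in.

```bash
python3 - <<'E'
from rig import arm
print(arm.hand_in())
E
```

```text
the job is handed in; nothing more can be done
None
```

I pressed blocks 2 and 4 flat with the tamper, put it back on its sloped rest, and handed the job in at about 16 s of robot time.

**Final checks**
- **Blocks:** the trained network on the last top view put all five block tops at 37–40 mm, so they read level. In the close-up after the second press they also looked level. In the last wrist view, taken at a distance, the readings were 33–42 mm. There it reported blocks 4 and 5 at the same place, so I discounted those two.
- **Tamper:** comparing the first and last top views showed no change at the rest. The wrist readings just before and after release had gaps on both sides of the foot. The gripper pulled clear without moving it.
- **Other things:** nothing else on the bench top changed between the two top views.

**What did not go cleanly**
- **Hard press:** on block 2, after it had already bottomed out, I pressed with about 76 N at the wrist. That is under the 120 N limit. It turned the tamper about 5° in the grip and slid it about 3 mm.
- **Correction:** I allowed for that turn in the block 4 press (about 20 N) and in the return. The last wrist-camera estimate of it was closer to 6°, and I used 5.2°.
- **Final picture not viewed:** the 12-picture limit was reached before the last look, so the closing checks are numeric only.

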